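Load the stopper grinder's feed chute

TASK

Load the two loose square-headed white glass stoppers into the sloping feed chute of the stopper grinder, the same way up as the one already waiting in it: shank hanging down in the slot, head on the rails. Each has to be pushed past the sprung keeper at the chute's entrance, so that the keeper drops shut behind it and the stopper runs down and closes up with the queue. Leave the round-headed stopper and everything else on the bench where it is.

Things in the scene. Friction and masses are not known exactly. Their poses are not given: they have to be found in the camera images.
- stopper_a: Loose opal-white glass stopper, 95 g: square head 38 x 38 x 22 mm thick, round shank 40 mm long (15 mm diameter tapering to 12). Origin on its axis where shank meets head; z along the axis out through the head (head 0 to +22, shank 0 to -40 mm); x, y square to the head's sides. Lies on one side of the head, axis level 19 mm up, shank pointing ahead (+x) within 45 degrees.
- stopper_b: The second loose stopper, exactly like stopper_a and with the same frame, lying in the same manner elsewhere on the bench. 25 mm or more are free around each head.
- stopper_first: A third stopper of the same kind and frame, already hanging correctly in the chute against the end stop. It stays there.
- rail: Feed chute: two polished steel bars sloping down 22 degrees from a free upper end into the grinder. Origin: upper end, midway between the bars, level with their tops, 175 mm above the bench. x downhill along the bars, y across, z up square to them. Bars 250 mm long, 20 deep, 5.5 thick, 19 mm apart (30 over both): a head overhangs 4 mm each side, so fingers can straddle.
- load_point (a point): On the rail's midline at bar-top level, 45 mm down from the upper end, in the open stretch (0 to 80 mm) where a stopper can be hung from above. A hung stopper slides down by itself (friction about 0.16) until the keeper stops it. No stands below or beside the bars nearer than 160 mm from the upper end.
- keeper (a joint): Sprung flap across the chute: pin at rail x = 90 mm, 33 mm above the bars. 0 rad: hanging shut, roller tip 12 mm above the bars, so a head cannot pass. A head pushed downhill swings it open to about 1.1 rad against about 4 N (gravity alone will not pass it; it bears on the head with 6 N); once the stopper's origin is past x = 127 mm it snaps back behind the head. It cannot swing uphill.
- keeper_roller (a point): Centre of the 6 mm roller at the keeper's tip, 18 mm from its pin; 14 mm wide. Two ears that carry the pin (rail x = 82 to 128 mm, 26 to 38 mm above the bars) measure 24 mm over both; from them a hold-down strip 16 mm wide, 27 to 31 mm above the bars, runs on to the end stop.
- end_stop (a point): Face of the end stop, rail x = 235 mm, at bar-top level. Three stoppers with their heads touching rest with origins at about rail x = 216, 178 and 140 mm, y = 0, z = 0. The machine's bed begins some 20 mm farther on.
- ball_stopper: Bystander, to be left alone: a white stopper with a round ball head (34 mm) and a 36 mm shank, lying. Origin where its shank meets the ball.
- decanter: Bystander, to be left alone: a white decanter, 112 mm wide, 178 mm tall. Origin at the centre of its underside.
- paperweight: Bystander, to be left alone: a green glass paperweight, 62 mm wide, 43 mm tall. Origin at the centre of its underside.
- tweezers: Bystander, to be left alone: steel tweezers, 200 mm long, lying flat along x. Origin at the centre of its underside.
- wood_block: Bystander, to be left alone: a wooden blowing block, bowl 76 mm wide, 48 mm tall, its handle reaching 175 mm along x. Origin at the centre of its underside.
- grit_jar: Bystander, to be left alone: a grey jar, 68 mm wide, 85 mm tall. Origin at the centre of its underside.
- brush: Bystander, to be left alone: a flat brush lying along x, about 200 mm long. Origin at the centre of its underside.
- water_cup: Bystander, to be left alone: a steel cup, 72 mm wide, 80 mm tall. Origin at the centre of its underside.

How it is judged:
By the outcome, as a careful person would: the job done as asked, in the order asked, and still so for the second after the job is handed in, with the robot touching nothing.
It also fails if it takes over 72 s, if anything falls off the work surface, if the arm or the gripper's body presses on something with over 40 N, if the wrist force passes 120 N, or if a joint passes its speed limit or range.

ROBOT

A 6-joint arm with a two-finger parallel gripper is mounted at the origin on the work surface. World frame = base frame: x ahead of the robot, y to its left, z up, the work surface at z = 0. Lengths are in m, angles in rad, forces in N, time in s.
With the tool pointing down it reaches from about 0.25 to 0.775 m from the base axis. Payload 4 kg.
Tool frame: the origin (TCP) lies at the very end of the fingers, on their centre line; the grasp point (between the pads) lies hold_point_z behind it (hold_point_z is the distance from the TCP to the grasp point, in m); z points along the fingers, y is the direction in which the jaws open and shut (so a half turn about z gives the same grasp; the last joint's range is limited). The gripper opens to 94 mm and grips with 3 to 60 N. Pads are 16 mm wide; open, the fingers measure 119 mm over their backs; the gripper's body (75 mm by 177 mm) begins 78 mm behind the grasp point.
Start: joints at [-1.367, 0.087, 1.371, -0, 1.684, -0.103], TCP at [0.166, -0.524, 0.206] pointing down, gripper open.
Joint ranges: [-3.1, 3.1], [-0.76, 2.03], [0.27, 2.55], [-1.08, 4.22], [0.17, 2.65], [-2.57, 2.57]. Speed limits (rad/s): [2.79, 2.79, 3.14, 3.14, 3.14, 3.14].

INTERFACE

Orientations are given as [roll, pitch, yaw] about the fixed x, y, z axes, in that order (R = Rz(yaw) Ry(pitch) Rx(roll)).
In Python, from bench import * gives the robot as it stands.
- The arm moves only by the tool step_arm, never from a script. Its argument "increments" is text: rows parted by semicolons, each of 6 numbers parted by spaces: the shift along the tool's x, y, z in cm, then the turn, a rotation vector about the tool's x, y, z in rad. A call has 1 to 5 rows; each row shifts and turns the commanded pose from where the row before left it, along the tool's axes as they then stand; what a row does not reach is not made up. A row lasts 1/10 s, in which the tool goes at most 50 mm and 8.59 degrees, less where a joint would pass 70% of its speed; a pose out of reach is approached as far as the arm can. A call is refused whole if a number of a shift passes 5 or a number of a turn 0.15, either way. A call with a gripper value outside its range is refused whole. "claw" is the gripper's target within -1 to 1 (shut at 1, half-way at 0, fully open at -1), set as the call begins (left out, the last holds). The fingers move at their own pace and stop on an object; the grip force is fixed at half the most. Time passes only in rows, so rows that do not move let the fingers close. It gives the time, the measured TCP pose, the force and the opening at its end, in the units of the state.
- get_obs(): the state, without advancing time (a new reading comes with each control period).
- snapshot(name): name is "side" or "top"; returns the picture (480x640x3 uint8, red, green, blue); there is no depth.
- calibration(name): a dict with "camera_matrix" (3x3 intrinsics, pixels), "eye" and "orientation" of the camera in the world. Camera axes: x right, y up, looking along -z (the intrinsics and any distortion apply to the point x, -y, -z); pixel columns grow to the right and rows downward; lengths in m; the calibration is good to about 2 mm. A picture is of the moment at which its call begins. calibration takes no time and is no camera call.
- close_job(): hands the job in, once; it reports no verdict.
The state is a dict: "time": time; "joint_positions": joint angles; "qvel": joint speeds; "joint_torque": joint torques, N m; "tool_pos": TCP position; "ee_rot": TCP orientation; "wrist_force": force on the tool from outside, world axes, zero at the start; "wrist_torque": the same for the moment, N m; "width": finger opening in m.
Only numpy, scipy, OpenCV 4.12 (cv2) and the standard library are available. Lean on these libraries where they do the work, as an engineer would, in place of code of your own. Each camera call takes 0.05 s, during which the arm holds its last target. There are 200 camera calls.

## Working session

There is one attempt and no reset: what is moved stays moved. The work goes in short steps, Python scripts to look and compute and a tool call to move; the robot and the scene stay as the last step left them, time stands still between calls to the robot, and variables do not carry over. Pictures are saved under pics/ and viewed, about 8 in all and at most 12, crops included, and the job is handed in when it is done.

Besides the shell and the picture viewer there is one more tool, called after ">>>" by a JSON object that holds its "op" and its "data". step_arm: Moves the arm, as the interface text tells. Its arguments: {"type":"object","properties":{"increments":{"type":"string"},"claw":{"type":"number"}},"required":["increments"]}

```bash
ls; mkdir -p pics; python3 - <<'E'
from bench import *
import cv2
o=get_obs()
for k,v in o.items(): print(k,v)
for n in("side","top"):
    c=calibration(n); print(n,c)
    cv2.imwrite(f"pics/{n}0.png",snapshot(n)[:,:,::-1])
E
```

```text
pics
time 0.0
joint_positions [-1.36710070e+00  8.79145066e-02  1.37224757e+00  3.73126101e-06
  1.68361271e+00 -1.03098560e-01]
qvel [ 0.00126094  0.00067603  0.00046106 -0.00170482  0.00027457  0.00155002]
joint_torque [-7.57675070e-05 -3.40178275e+01 -3.02432942e+01  7.18917092e-02
  3.28360533e-02 -1.62543643e-04]
tool_pos [ 0.16598663 -0.52377136  0.20432972]
ee_rot [-3.13942250e+00 -2.28264249e-04  3.06794354e-01]
wrist_force [ 0.29866967  0.40665579 -0.5379121 ]
wrist_torque [ 0.05114218 -0.04511561  0.00846441]
width 0.09384311468637085
side {'camera_matrix': array([[446.78582616,   0.        , 322.42999392],
       [  0.        , 446.78582616, 242.47680247],
       [  0.        ,   0.        ,   1.        ]]), 'eye': array([0.30373061, 0.56781452, 0.78488997]), 'orientation': array([ 7.94530772e-01, -2.29056364e-03, -2.73988509e+00])}
top {'camera_matrix': array([[439.49063815,   0.        , 316.30518486],
       [  0.        , 439.49063815, 234.62959037],
       [  0.        ,   0.        ,   1.        ]]), 'eye': array([ 0.45833768, -0.07110859,  1.02615812]), 'orientation': array([ 0.09359987,  0.01322811, -1.5928111 ])}
```

View pics/top0.png

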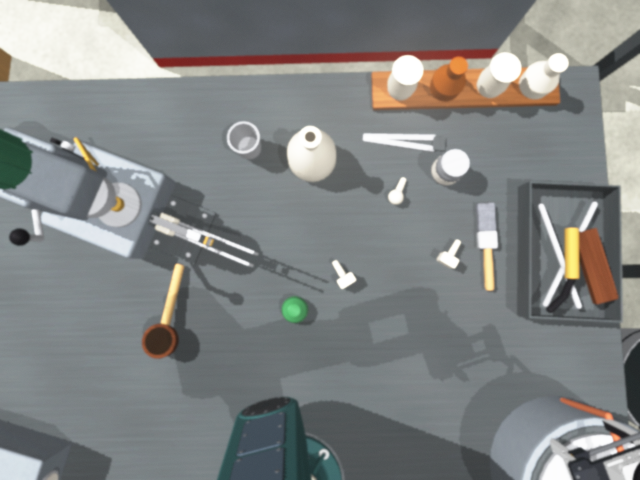

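View pics/side0.png

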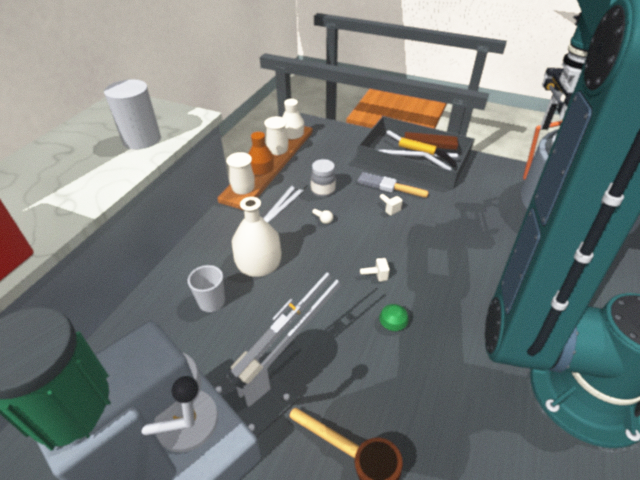

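The top view shows square-headed stoppers at about (345,275) and (451,255), and the ball stopper at (397,193). The chute's free upper end is near (255,260), running left into the grinder. In the side view the stoppers are at (378,270) and (391,205). I'll enlarge the crops to measure.

```bash
python3 - <<'E'
import cv2
t=cv2.imread("pics/top0.png"); s=cv2.imread("pics/side0.png")
a=cv2.resize(t[200:300,140:360],None,fx=3.5,fy=3.5,interpolation=cv2.INTER_CUBIC)
b=cv2.resize(t[230:280,430:480],(250,250),interpolation=cv2.INTER_CUBIC)
c=cv2.resize(t[255:305,320:370],(250,250),interpolation=cv2.INTER_CUBIC)
import numpy as np
out=np.zeros((600,770,3),np.uint8); out[:350]=a[:350,:770]; out[350:,:250]=b; out[350:,260:510]=c
cv2.imwrite("pics/c1.png",out)
a=cv2.resize(s[260:410,220:350],(520,600),interpolation=cv2.INTER_CUBIC)
b=cv2.resize(s[180:230,366:416],(250,250),interpolation=cv2.INTER_CUBIC)
c=cv2.resize(s[245:295,350:400],(250,250),interpolation=cv2.INTER_CUBIC)
out=np.zeros((600,780,3),np.uint8); out[:,:520]=a; out[:250,530:]=b; out[260:510,530:]=c
cv2.imwrite("pics/c2.png",out)
E
```

```text
(no output)
```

View pics/c1.png

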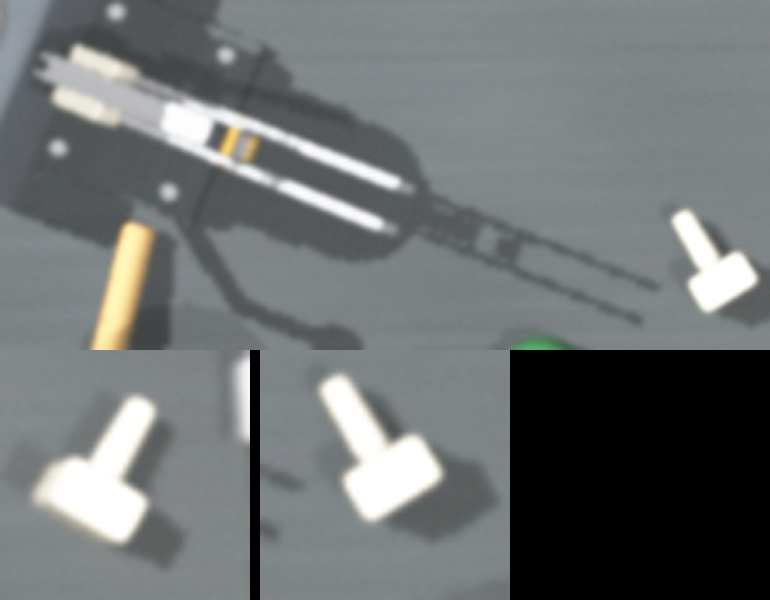

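View pics/c2.png

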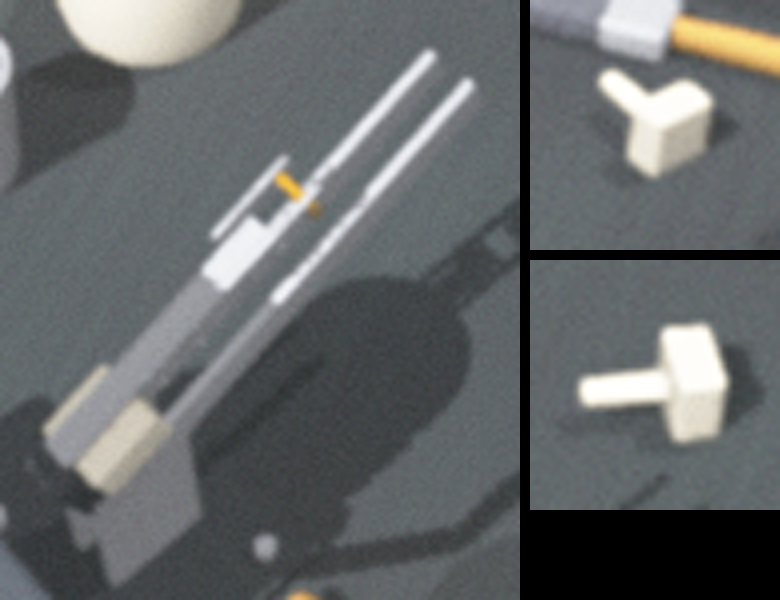

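The crops show the bar upper ends at top px (257.7,254.3)/(253.1,266) and side px (328.2,273)/(337.8,280.8), with the stopper outlines clear. Next I'll fit the stopper silhouettes in both views and the rail lines.

```bash
cat > h.py <<'E'
import numpy as np, cv2
from scipy.spatial.transform import Rotation as R
from scipy.optimize import least_squares, minimize
from bench import *
CAL={n:calibration(n) for n in("side","top")}
def proj(n,P):
    c=CAL[n]; M=R.from_euler('xyz',c["orientation"]).as_matrix()
    p=(np.atleast_2d(P)-c["eye"])@M; p=p*[1,-1,-1]
    q=p@c["camera_matrix"].T; return q[:,:2]/q[:,2:]
def tri(uv):  # {view:(u,v)} -> point
    return least_squares(lambda X:np.concatenate([proj(n,X)[0]-uv[n] for n in uv]),[.4,0,.1])
def rail_pose(x): # x,y,z,yaw -> R,t ; slope 22
    return R.from_euler('zy',[0,0]).as_matrix()
E
python3 - <<'E'
from h import *
import bench; print([k for k in dir(bench) if not k.startswith('_')])
I={n:cv2.imread(f"pics/{n}0.png") for n in("side","top")}
top=lambda x,y:(140+x/3.5,200+y/3.5); sd=lambda x,y:(220+x/4,260+y/4)
for a,b in(((412,190),(433,52)),((396,231),(471,83))):
    s=tri({"top":top(*a),"side":sd(*b)}); print("bar end",s.x.round(4),s.cost)
# rail fit: slope fixed 22deg, x,y,z,yaw
obs=[("top",-1,top(*p)) for p in((405,187),(330,158),(260,131))]+[("top",1,top(*p)) for p in((390,230),(330,205),(285,187))]
obs+=[("side",-1,sd(*p)) for p in((427,60),(380,107),(325,165))]+[("side",1,sd(*p)) for p in((462,95),(370,195),(280,297))]
ends=[("top",-1,top(412,190)),("top",1,top(396,231)),("side",-1,sd(433,52)),("side",1,sd(471,83))]
def M(p): return R.from_euler('ZY',[p[3],p[4]]).as_matrix()
def f(p):
    r=[];Rm=M(p)
    for i,(n,s,uv) in enumerate(obs): r+=list(proj(n,p[:3]+Rm@[p[5+i],s*.01225,0])[0]-uv)
    for n,s,uv in ends: r+=list(proj(n,p[:3]+Rm@[0,s*.01225,0])[0]-uv)
    return r+[(p[4]-np.radians(22))*1000]
s=least_squares(f,[.4,.1,.17,1.3,.38]+[.03]*len(obs)); print("rail",s.x[:5].round(4),"rms",np.sqrt(np.mean(np.array(s.fun)**2)))
np.save("rail.npy",s.x[:5])
# stoppers
g=np.array([[x,y,z] for x in(-.019,.019) for y in(-.019,.019) for z in(0,.022)])
th=np.linspace(0,2*np.pi,16,endpoint=False)
sh=np.vstack([np.c_[r*np.cos(th),r*np.sin(th),0*th+z] for r,z in((.0075,0),(.006,-.04))])
def pose(p): # x,y,z centre at origin; axis +z of stopper opposite shank heading
    h=np.array([np.cos(p[3]),np.sin(p[3]),0]);u=np.array([0,0,1.]);z=-h;x=u;y=np.cross(z,x)
    return np.c_[x,y,z]
K=8
def cost(p,rois,masks):
    c=0;Rm=pose(p)
    for n in rois:
        x0,y0=rois[n]; m=np.zeros((50*K,50*K),np.uint8)
        for pts in(g,sh):
            q=((proj(n,p[:3]+pts@Rm.T)-[x0,y0]+.5)*K).astype(np.float32)
            cv2.fillConvexPoly(m,cv2.convexHull(q).round().astype(np.int32),255)
        m=cv2.GaussianBlur(cv2.resize(m,(50,50),interpolation=cv2.INTER_AREA),(3,3),.8)/255.
        c+=np.mean((m-masks[n])**2)
    return c*1000
for nm,rt,rs,x0 in(("near",(320,255),(350,245),None),("far",(430,230),(366,180),None)):
    rois={"top":rt,"side":rs};masks={}
    for n,(a,b) in rois.items():
        w=I[n][b:b+50,a:a+50].astype(float).min(2); masks[n]=np.clip((w-110)/(215-110),0,1)
        if nm=="far": masks[n][:, 46:]*=(n!="top"); 
        if nm=="far" and n=="side": masks[n][:12,14:]=0; masks[n][:6]=0
    uv={"near":{"top":(345,275),"side":(378,270)},"far":{"top":(451,255),"side":(391,205)}}[nm]
    X=tri(uv).x; yaw=.5 if nm=="near" else -.5
    best=None
    for zf in(1,0):
      for y0 in(yaw,yaw-.25,yaw+.25):
        fn=(lambda p:cost(p,rois,masks)) if zf else (lambda p:cost([p[0],p[1],.019,p[3]],rois,masks))
        s0=[X[0],X[1],.019,y0]
        s=minimize(fn,s0,method="Nelder-Mead",options=dict(initial_simplex=[s0]+[np.add(s0,d) for d in np.diag([.008,.008,.006,.15])],xatol=1e-4,fatol=1e-3))
        print(nm,"zfree" if zf else "zfix",s.x.round(4),round(s.fun,2))
E
```

```text
['IKError', 'calibration', 'close_job', 'get_obs', 'hold_point_z', 'snapshot']
bar end [0.5058 0.0552 0.1643] 1.5717957767082529
bar end [0.4831 0.0646 0.1628] 1.6118177974864576
rail [0.4938 0.0615 0.1684 1.1733 0.3839] rms 0.7497966132968927
near zfree [ 0.4572 -0.1182  0.0198  0.5326] 27.19
near zfree [ 0.4571 -0.1186  0.0197  0.5265] 27.34
near zfree [ 0.4576 -0.1179  0.0205  0.5413] 28.09
near zfix [ 0.4573 -0.1189  0.0226  0.5296] 27.7
near zfix [ 0.4575 -0.1186  0.0162  0.5304] 27.51
near zfix [ 0.4574 -0.1185  0.0249  0.5244] 27.89
far zfree [ 0.4996 -0.3634  0.0198 -0.543 ] 31.54
far zfree [ 0.4995 -0.3634  0.0197 -0.5424] 31.6
far zfree [ 0.4994 -0.3631  0.0205 -0.537 ] 31.87
far zfix [ 0.4995 -0.3637  0.0215 -0.539 ] 31.89
far zfix [ 0.4995 -0.3634  0.0197 -0.5416] 31.85
far zfix [ 0.4995 -0.3635  0.0268 -0.5451] 31.84
```

```bash
cat >> h.py <<'E'
HP=hold_point_z() if callable(hold_point_z) else hold_point_z
def tool(h,al): # tool rotation: heading h, z = cos(al) h - sin(al) up
    H=np.array([np.cos(h),np.sin(h),0]);U=np.array([0,0,1.])
    z=np.cos(al)*H-np.sin(al)*U; x=np.sin(al)*H+np.cos(al)*U
    return np.c_[x,np.cross(z,x),z]
def cur():
    o=get_obs(); return np.array(o["tool_pos"]),R.from_euler('xyz',o["ee_rot"]).as_matrix(),o
def rows(p,Rm,pt,Rt,N):
    rv=R.from_matrix(Rm.T@Rt).as_rotvec(); out=[]
    P=p.copy();Q=Rm.copy()
    for i in range(N):
        pn=p+(pt-p)*(i+1)/N; s=(Q.T@(pn-P)*100).round(2); t=(rv/N).round(3)
        P=P+Q@s/100; Q=Q@R.from_rotvec(t).as_matrix()
        out.append(" ".join("%g"%v for v in [*s,*t]))
    print(f"-- {N} rows, dist {np.linalg.norm(pt-p)*1e3:.0f}mm rot {np.linalg.norm(rv):.2f}, end err {1e3*np.linalg.norm(P-pt):.1f}mm")
    for i in range(0,N,5): print("; ".join(out[i:i+5]))
    return P,Q
E
python3 - <<'E'
from h import *
print("HP",HP)
p,Rm,o=cur(); al=np.radians(55)
h=-.541; c=np.array([.4996,-.3634,.0195])-.011*np.array([np.cos(h),np.sin(h),0])
Rt=tool(h,al); tcp=c+HP*Rt[:,2]; print("tcp target",tcp.round(4),"pre",(tcp-.11*Rt[:,2]).round(4), "corner z",tcp[2]-.008*np.cos(al))
rows(p,Rm,tcp-.11*Rt[:,2],Rt,15)
for n in("top","side"): print(n,proj(n,c))
E
```

```text
HP 0.0188
tcp target [ 0.4994 -0.3633  0.0041] pre [ 0.4453 -0.3308  0.0942] corner z -0.000488669923441416
-- 15 rows, dist 357mm rot 1.03, end err 0.1mm
2.16 -0.66 0.74 -0.017 0.038 0.055; 2.1 -0.8 0.8 -0.017 0.038 0.055; 2.01 -0.92 0.87 -0.017 0.038 0.055; 1.93 -1.04 0.93 -0.017 0.038 0.055; 1.83 -1.17 0.98 -0.017 0.038 0.055
1.73 -1.27 1.02 -0.017 0.038 0.055; 1.61 -1.39 1.07 -0.017 0.038 0.055; 1.49 -1.5 1.1 -0.017 0.038 0.055; 1.36 -1.58 1.13 -0.017 0.038 0.055; 1.24 -1.69 1.15 -0.017 0.038 0.055
1.09 -1.76 1.17 -0.017 0.038 0.055; 0.95 -1.84 1.17 -0.017 0.038 0.055; 0.8 -1.91 1.18 -0.017 0.038 0.055; 0.65 -1.97 1.17 -0.017 0.038 0.055; 0.49 -2.02 1.16 -0.017 0.038 0.055
top [[447.51987461 259.08574707]]
side [[392.83426177 204.58452166]]
```

>>> {"op": "step_arm", "data": {"increments": "2.16 -0.66 0.74 -0.017 0.038 0.055; 2.1 -0.8 0.8 -0.017 0.038 0.055; 2.0 -0.92 0.87 -0.017 0.038 0.055; 1.93 -1.04 0.93 -0.017 0.038 0.055; 1.83 -1.17 0.98 -0.017 0.038 0.055", "claw": -0.32}}

```text
time: 0.6
tool_pos: [0.2596, -0.4593, 0.1678]
ee_rot: [3.084, -0.201, 0.034]
wrist_force: [-0.6, 0.5, 0.3]
width: 0.0625
```

>>> {"op": "step_arm", "data": {"increments": "1.73 -1.27 1.02 -0.017 0.038 0.055; 1.61 -1.39 1.07 -0.017 0.038 0.055; 1.49 -1.5 1.1 -0.017 0.038 0.055; 1.36 -1.58 1.13 -0.017 0.038 0.055; 1.24 -1.69 1.15 -0.017 0.038 0.055"}}

```text
time: 1.1
tool_pos: [0.3527, -0.395, 0.131]
ee_rot: [3.081, -0.408, -0.242]
wrist_force: [0.4, 0.0, 0.8]
width: 0.0623
```

>>> {"op": "step_arm", "data": {"increments": "1.09 -1.76 1.17 -0.017 0.038 0.055; 0.95 -1.84 1.17 -0.017 0.038 0.055; 0.8 -1.91 1.18 -0.017 0.038 0.055; 0.65 -1.97 1.17 -0.017 0.038 0.055; 0.49 -2.02 1.16 -0.017 0.038 0.055"}}

```text
time: 1.6
tool_pos: [0.4456, -0.3307, 0.0942]
ee_rot: [-3.137, -0.607, -0.549]
wrist_force: [0.6, -0.1, -0.3]
width: 0.0616
```

>>> {"op": "step_arm", "data": {"increments": "0 0 0 0 0 0; 0 0 0 0 0 0"}}

```text
time: 1.8
tool_pos: [0.4453, -0.3308, 0.0944]
ee_rot: [-3.139, -0.605, -0.543]
wrist_force: [-0.2, -0.7, 0.8]
width: 0.062
```

```bash
python3 - <<'E'
from h import *
p,Rm,o=cur(); al=np.radians(55)
print(o["joint_positions"].round(3),p.round(4),np.round(o["wrist_force"],1))
h=-.541; Rt=tool(h,al); t=np.array([.4994,-.3633,.0095])
P,Q=rows(p,Rm,t-.04*Rt[:,2],Rt,5)
rows(P,Q,t,Rt,5)
E
```

```text
[-0.854 -0.259  2.042  0.251  0.793  1.135] [ 0.4453 -0.3308  0.0944] [-0.2 -0.7  0.8]
-- 5 rows, dist 66mm rot 0.01, end err 0.1mm
0.07 0 1.31 -0 0.001 -0; 0.07 0 1.32 -0 0.001 -0; 0.06 0 1.31 -0 0.001 -0; 0.07 0 1.32 -0 0.001 -0; 0.06 0 1.31 -0 0.001 -0
-- 5 rows, dist 40mm rot 0.00, end err 0.1mm
0 0 0.8 -0 0 -0; 0 0 0.8 -0 0 -0; 0 0.01 0.8 -0 0 -0; 0 -0 0.8 -0 0 -0; 0 0 0.8 -0 0 -0
```

>>> {"op": "step_arm", "data": {"increments": "0.07 0 1.3 0 0 0; 0.07 0 1.3 0 0 0; 0.07 0 1.3 0 0 0; 0.07 0 1.3 0 0 0; 0.07 0 1.3 0 0 0"}}

```text
time: 2.3
tool_pos: [0.4797, -0.3542, 0.0444]
ee_rot: [-3.139, -0.608, -0.547]
wrist_force: [-0.1, 0.5, 0.0]
width: 0.062
```

>>> {"op": "step_arm", "data": {"increments": "0 0 0.8 0 0 0; 0 0 0.8 0 0 0; 0 0 0.8 0 0 0; 0 0 0.8 0 0 0; 0 0 0.8 0 0 0"}}

```text
time: 2.8
tool_pos: [0.4995, -0.3641, 0.0104]
ee_rot: [-3.138, -0.607, -0.546]
wrist_force: [0.1, 0.3, -0.4]
width: 0.0617
```

>>> {"op": "step_arm", "data": {"increments": "0 0 0 0 0 0; 0 0 0 0 0 0; 0 0 0 0 0 0; 0 0 0 0 0 0; 0 0 0 0 0 0", "claw": 1}}

```text
time: 3.3
tool_pos: [0.4993, -0.3638, 0.0111]
ee_rot: [-3.138, -0.607, -0.546]
wrist_force: [-0.5, -0.6, -0.7]
width: 0.0374
```

```bash
python3 - <<'E'
from h import *
p,Rm,o=cur()
print(o["joint_positions"].round(3),p.round(4),o["width"],np.round(o["wrist_force"],1))
I={n:snapshot(n)[:,:,::-1].copy() for n in("top","side")}
for n in I: cv2.imwrite(f"pics/{n}1.png",I[n])
ip=np.load("rail.npy")
def M(a): return R.from_euler('ZY',[a,np.radians(22)]).as_matrix()
base={n:cv2.imread(f"pics/{n}0.png") for n in I}
def crop(n,x,y,w,hh,k,ov):
    c=cv2.resize(base[n][y:y+hh,x:x+w],None,fx=k,fy=k,interpolation=cv2.INTER_CUBIC)
    for pz,col in ov:
        Rm=M(pz[3])
        for s in(-1,1):
            for yy in(.0095,.015):
                q=proj(n,pz[:3]+np.array([[0,s*yy,0],[.25,s*yy,0]])@Rm.T)
                q=((q-[x,y]+.5)*k).round().astype(int); cv2.line(c,q[0].tolist(),q[1].tolist(),col,1)
        q=((proj(n,pz[:3]+np.array([[0,-.02,0],[0,.02,0]])@Rm.T)-[x,y]+.5)*k).round().astype(int); cv2.line(c,q[0].tolist(),q[1].tolist(),col,1)
    return c
ov=[(ip,(0,0,255)),(np.array([ip[0],ip[1],.175,ip[3]]),(0,255,0))]
a=crop("top",180,210,90,65,5,ov); b=crop("side",265,260,80,110,5,ov)
out=np.zeros((600,800,3),np.uint8); out[:a.shape[0],:a.shape[1]]=a[:, :]; out[:550,400:800]=b[:550,:400] if a.shape[1]<=400 else b[:550,:400]
out[:325,:400]=a[:325,50:450]
c=I["top"][235:285,425:475]; out[330:600,:270]=cv2.resize(c,(270,270),interpolation=cv2.INTER_CUBIC)
cv2.imwrite("pics/c3.png",out)
E
```

```text
[-0.808  0.011  1.997  0.287  0.563  1.11 ] [ 0.4993 -0.3638  0.0111] 0.03743529270189886 [-0.5 -0.6 -0.7]
```

View pics/c3.png

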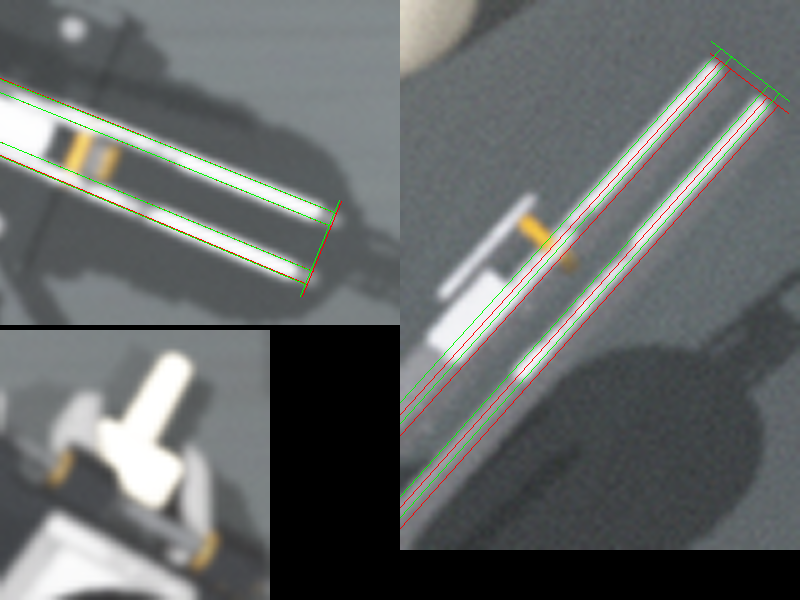

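The grasp is sound at 37.4 mm. The z=0.175 overlay lines up across the bars and overshoots their ends by about 2 px. However, my wrist-roll bookkeeping says the hand must be flipped half a turn for placing, so I'll fit a kinematic model and check joint ranges before moving on.

```bash
cat >> h.py <<'E'
LO=np.array([-3.1,-.76,.27,-1.08,.17,-2.57]);HI=np.array([3.1,2.03,2.55,4.22,2.65,2.57])
def Rj(q,s=1): return R.from_euler('ZYZYZ',[q[0],q[1]+q[2],s*q[3],q[4],q[5]+np.pi/2]).as_matrix()
def fk(q,g): # g: r0,zs,a2,a3,d4,L
    r0,zs,a2,a3,d4,L=g; Rm=Rj(q); R1=R.from_euler('Z',q[0]).as_matrix()
    A=R.from_euler('ZY',[q[0],q[1]]).as_matrix(); B=R.from_euler('ZY',[q[0],q[1]+q[2]]).as_matrix()
    return R1@[r0,0,zs]+A@[0,0,a2]+B@[a3,0,d4]+Rm[:,2]*L, Rm
def ik(p,Rt,g,q0=None):
    best=None
    rng=np.random.default_rng(0)
    for k in range(40):
        x0=q0 if (q0 is not None and k==0) else rng.uniform([-1,-.5,.5,-1.08,.3,-2.5],[1,1.2,2.4,1.5,2.4,2.5])
        def f(q):
            P,Q=fk(q,g); return np.r_[(P-p)*10,R.from_matrix(Q.T@Rt).as_rotvec()]
        s=least_squares(f,np.clip(x0,LO+1e-6,HI-1e-6),bounds=(LO,HI))
        if best is None or s.cost<best.cost-1e-9: best=s
        if best.cost<1e-8: break
    return best.x,best.cost
def place(yaw,al): # tool rotation with stopper upright in chute, tool angle al to shank
    X=R.from_euler('ZY',[yaw,np.radians(22)]).as_matrix(); s,u=-X[:,2],-X[:,0]
    z=np.cos(al)*s-np.sin(al)*u; x=np.sin(al)*s+np.cos(al)*u
    return np.c_[x,np.cross(z,x),z]
FLIP=np.diag([-1,-1,1.])
RO=np.array([.4951,.0645,.175]);RY=1.1733;RR=R.from_euler('ZY',[RY,np.radians(22)]).as_matrix()
E
cat > t.py <<'E'
from h import *
D=[([-1.3671,.0879,1.3722,0,1.6836,-.1031],[.16599,-.52377,.20433],[-3.1394,-.0002,.3068]),
([-.854,-.259,2.042,.251,.793,1.135],[.4453,-.3308,.0944],[-3.139,-.605,-.543]),
([-.808,.011,1.997,.287,.563,1.110],[.4993,-.3638,.0111],[-3.138,-.607,-.546])]
for q,p,e in D:
    T=R.from_euler('xyz',e).as_matrix()
    print([round(float(R.from_matrix(Rj(q,s).T@T).magnitude()),3) for s in(1,-1)])
f=lambda g:np.concatenate([fk(q,g)[0]-p for q,p,e in D]+[[(g[0])*.02,g[3]*.02]])
s=least_squares(f,[0,.3,.4,0,.35,.25]); print(s.x.round(4),np.abs(s.fun).max()); np.save("g.npy",s.x)
E
python3 t.py; cat > t2.py <<'E'
from h import *
g=np.load("g.npy")
st={"far":(np.array([.4996,-.3634,.019]),-.541),"near":(np.array([.4573,-.1183,.019]),.53)}
for ald in(40,50,55,60,70):
    al=np.radians(ald)
    for fl in(np.eye(3),FLIP):
        print("al",ald,"flip",fl[0,0]<0)
        for nm,(o,h) in st.items():
            H=np.array([np.cos(h),np.sin(h),0]); Rt=tool(h,al)@fl; c=o-.011*H+[0,0,.006]
            q,e=ik(c+HP*Rt[:,2],Rt,g); print("  pick",nm,q.round(2),"%.1e"%e)
        Rt=place(RY,al)@fl
        for xr,zr in((.045,.08),(.045,.0),(.13,0)):
            c=RO+RR@[xr-.006,0,.011+zr]; q,e=ik(c+HP*Rt[:,2],Rt,g); print("  place",xr,zr,q.round(2),"%.1e"%e)
E
python3 t2.py
```

```text
Traceback (most recent call last):
  File "t.py", line 7, in <module>
    print([round(float(R.from_matrix(Rj(q,s).T@T).magnitude()),3) for s in(1,-1)])
                                     ~~^^^^^
  File "h.py", line 32, in Rj
    def Rj(q,s=1): return R.from_euler('ZYZYZ',[q[0],q[1]+q[2],s*q[3],q[4],q[5]+np.pi/2]).as_matrix()
                          ~~~~~~~~~~~~^^^^^^^^^^^^^^^^^^^^^^^^^^^^^^^^^^^^^^^^^^^^^^^^^^^
  File "scipy/spatial/transform/_rotation.pyx", line 1413, in scipy.spatial.transform._rotation.Rotation.from_euler
ValueError: Expected axis specification to be a non-empty string of upto 3 characters, got ZYZYZ
Traceback (most recent call last):
  File "t2.py", line 2, in <module>
    g=np.load("g.npy")
FileNotFoundError: [Errno 2] No such file or directory: 'g.npy'
```

```bash
sed -i "s/def Rj.*/def Rj(q,s=1): return (R.from_euler('ZYZ',[q[0],q[1]+q[2],s*q[3]])*R.from_euler('YZ',[q[4],q[5]+np.pi\/2])).as_matrix()/" h.py; python3 t.py && python3 t2.py
```

```text
[0.0, 0.0]
[0.001, 0.501]
[0.001, 0.573]
[-0.2137  0.4922  0.7108  0.3845  0.661   0.6883] 0.05540159953035399
al 40 flip False
  pick far [-1.08  0.17  2.18  1.58  0.4  -0.37] 6.4e-30
  pick near [-1.56  0.39  1.78  0.73  1.51 -0.77] 1.8e-29
  place 0.045 0.08 [ 0.07 -0.08  1.53  0.14  1.54 -2.57] 1.3e-02
  place 0.045 0.0 [ 0.07 -0.06  1.61  0.11  1.44 -2.57] 2.0e-02
  place 0.13 0 [ 0.12  0.03  1.58  0.17  1.37 -2.57] 7.7e-03
al 40 flip True
  pick far [ 2.07 -0.1   2.48 -0.4   1.56  1.21] 5.4e-15
  pick near [-1.56  0.39  1.78  0.73  1.51  2.37] 1.7e-21
  place 0.045 0.08 [-0.14 -0.05  1.52  0.3   1.58  0.28] 2.6e-23
  place 0.045 0.0 [-0.2  -0.    1.59  0.31  1.5   0.18] 9.6e-22
  place 0.13 0 [-0.04  0.06  1.58  0.3   1.4   0.33] 3.7e-21
al 50 flip False
  pick far [-0.84  0.03  2.07  0.5   0.41  0.88] 6.4e-22
  pick near [-1.35  0.22  1.83  0.67  1.39 -0.54] 2.7e-27
  place 0.045 0.08 [ 0.01 -0.15  1.61  0.2   1.46 -2.57] 4.0e-02
  place 0.045 0.0 [-0.76  0.07  1.73  0.68  1.54  2.57] 3.5e-02
  place 0.13 0 [ 0.08 -0.04  1.67  0.22  1.27 -2.57] 3.1e-02
al 50 flip True
  pick f
[... 1525 characters left out ...]
lace 0.13 0 [-0.49  0.14  1.67  0.67  1.44 -0.22] 5.7e-29
al 70 flip False
  pick far [-0.68  0.08  1.76  0.06  0.96  1.4 ] 1.1e-24
  pick near [-0.76  0.04  1.81  0.36  1.22  0.17] 9.5e-26
  place 0.045 0.08 [-0.87  0.18  1.65  0.82  1.73  2.57] 6.1e-03
  place 0.045 0.0 [-0.87  0.26  1.63  0.75  1.68  2.57] 5.4e-04
  place 0.13 0 [-0.74  0.28  1.69  0.83  1.54  2.57] 2.5e-03
al 70 flip True
  pick far [-0.68  0.08  1.76  0.06  0.96 -1.74] 7.5e-31
  pick near [-0.48 -0.02  1.82  0.17  1.15 -2.57] 1.2e-02
  place 0.045 0.08 [-0.79  0.15  1.62  0.77  1.72 -0.4 ] 6.3e-27
  place 0.045 0.0 [-0.84  0.25  1.62  0.74  1.68 -0.52] 2.6e-29
  place 0.13 0 [-0.68  0.26  1.67  0.79  1.53 -0.46] 2.8e-27
```

```bash
python3 - <<'E'
s=open("h.py").read()
s=s.replace("r0,zs,a2,a3,d4,L=g; Rm","r0,zs,a2,a3,d4,L,b=g; Rm").replace("R1@[r0,0,zs]","R1@[r0,b,zs]")
open("h.py","w").write(s)
t=open("t.py").read().replace("[[(g[0])*.02,g[3]*.02]]","[[g[0]*.01,g[3]*.01,(g[2]-.4)*.002,(g[4]-.35)*.002]]").replace(".35,.25])",".35,.25,.05])")
open("t.py","w").write(t)
E
python3 t.py && python3 t2.py
```

```text
[0.0, 0.0]
[0.001, 0.501]
[0.001, 0.573]
[0.002  0.1499 0.4482 0.0988 0.498  0.349  0.0567] 0.0009884587560764471
al 40 flip False
  pick far [-0.85 -0.02  2.18  1.09  0.27  0.29] 2.6e-24
  pick near [-1.   -0.05  2.22  0.98  1.17 -0.46] 6.3e-28
  place 0.045 0.08 [ 0.03 -0.06  1.5   0.19  1.57 -2.57] 1.3e-02
  place 0.045 0.0 [ 0.01 -0.07  1.65  0.14  1.43 -2.57] 2.5e-02
  place 0.13 0 [ 0.11  0.03  1.62  0.19  1.34 -2.57] 7.9e-03
al 40 flip True
  pick far [-0.83 -0.02  2.16  0.83  0.26 -2.57] 7.9e-04
  pick near [-1.03 -0.03  2.24  1.03  1.19  2.57] 2.2e-03
  place 0.045 0.08 [-0.04 -0.06  1.51  0.29  1.58  0.37] 8.7e-30
  place 0.045 0.0 [-0.1  -0.07  1.66  0.3   1.46  0.27] 4.1e-23
  place 0.13 0 [0.05 0.04 1.63 0.29 1.35 0.4 ] 1.1e-21
al 50 flip False
  pick far [-0.82 -0.01  2.07  0.43  0.44  0.96] 2.1e-25
  pick near [-0.88 -0.12  2.17  0.79  1.11 -0.21] 7.0e-20
  place 0.045 0.08 [-0.04 -0.12  1.57  0.3   1.5  -2.57] 3.0e-02
  place 0.045 0.0 [-0.04 -0.13  1.72  0.24  1.36 -2.57] 5.0e-02
  place 0.13 0 [ 0.07 -0.02  1.69  0.29  1.25 -2.57] 2.5e-02
al 50 flip True
  pick far 
[... 1522 characters left out ...]
lace 0.13 0 [-0.15 -0.02  1.8   0.68  1.26  0.06] 1.3e-22
al 70 flip False
  pick far [-0.77  0.12  1.79  0.1   0.89  1.3 ] 1.5e-20
  pick near [-0.62 -0.11  2.02  0.36  1.11  0.28] 2.1e-19
  place 0.045 0.08 [-0.48 -0.1   1.91  1.11  1.51  2.57] 8.8e-02
  place 0.045 0.0 [-0.52 -0.04  1.96  1.03  1.46  2.57] 4.1e-02
  place 0.13 0 [-0.34  0.02  1.99  1.13  1.27  2.57] 4.4e-02
al 70 flip True
  pick far [-0.77  0.12  1.79  0.1   0.89 -1.84] 3.2e-29
  pick near [-0.5  -0.12  2.    0.19  1.08 -2.57] 1.3e-02
  place 0.045 0.08 [-0.35 -0.13  1.76  0.84  1.5  -0.01] 5.1e-23
  place 0.045 0.0 [-0.42 -0.08  1.87  0.85  1.44 -0.18] 3.4e-30
  place 0.13 0 [-0.24 -0.01  1.87  0.88  1.26 -0.12] 7.2e-30
```

The joint model now fits to 1 mm, and j6 limits mean both picks need the flipped hand. The near stopper must first be turned on the bench by about −0.9 rad. So I'll release the far one, turn the near one, flip the hand there, then load the near one and after it the far one.

>>> {"op": "step_arm", "data": {"increments": "0 0 0 0 0 0; 0 0 0 0 0 0; 0 0 0 0 0 0", "claw": -0.32}}

```text
time: 3.7
tool_pos: [0.4992, -0.3637, 0.0106]
ee_rot: [-3.138, -0.606, -0.546]
wrist_force: [-0.2, 0.0, -0.1]
width: 0.0583
```

>>> {"op": "step_arm", "data": {"increments": "0 0 -1 0 0 0; 0 0 -2 0 0 0; 0 0 -2.5 0 0 0; 0 0 -3 0 0 0; 0 0 -2.5 0 0 0"}}

```text
time: 4.2
tool_pos: [0.4447, -0.3311, 0.1028]
ee_rot: [-3.139, -0.607, -0.546]
wrist_force: [-0.2, 0.1, -0.2]
width: 0.062
```

```bash
cat > t3.py <<'E'
from h import *
g=np.load("g.npy"); al=np.radians(55)
c=np.array([.4573,-.1183,.0245])-.011*np.array([np.cos(.53),np.sin(.53),0])
for h in(.53,.1,-.35):
    for f in(np.eye(3),FLIP):
        Rt=tool(h,al)@f; q,e=ik(c+HP*Rt[:,2],Rt,g); print(h,q.round(2),"%.0e"%e)
for n,uv in(("decanter",(312,140)),):
    pass
p,Rm,o=cur(); print(p,o["joint_positions"].round(3),o["width"])
Rt=tool(.53,al); t=c+HP*Rt[:,2]; print("t",t.round(4))
P,Q=rows(p,Rm,t-.11*Rt[:,2],Rt,12)
P,Q=rows(P,Q,t,Rt,7)
P,Q=rows(P,Q,t+[0,0,.006],Rt,1)
R2=tool(-.35,al); t2=c+HP*R2[:,2]
P,Q=rows(P,Q,t2+[0,0,.006],R2,10)
E
python3 t3.py
```

```text
0.53 [-0.82 -0.13  2.13  0.68  1.09 -0.09] 5e-23
0.53 [-0.98 -0.08  2.23  0.95  1.13  2.57] 4e-02
0.1 [-0.7  -0.3   2.27  0.6   0.82  0.44] 2e-25
0.1 [-0.64 -0.31  2.26  0.51  0.79 -2.57] 1e-03
-0.35 [-0.42 -0.36  2.31  0.07  0.59  1.45] 8e-25
-0.35 [-0.42 -0.36  2.31  0.07  0.59 -1.69] 2e-25
[ 0.44474274 -0.33112861  0.10279728] [-0.855 -0.27   2.034  0.247  0.809  1.142] 0.06204398164622672
t [ 0.4571 -0.1184  0.0091]
-- 12 rows, dist 186mm rot 1.07, end err 0.0mm
-0.91 -1.11 -0.59 0.051 0 -0.074; -0.82 -1.2 -0.53 0.051 0 -0.074; -0.72 -1.28 -0.47 0.051 0 -0.074; -0.63 -1.36 -0.4 0.051 0 -0.074; -0.53 -1.41 -0.33 0.051 0 -0.074
-0.42 -1.47 -0.25 0.051 0 -0.074; -0.32 -1.5 -0.18 0.051 0 -0.074; -0.19 -1.54 -0.1 0.051 0 -0.074; -0.09 -1.54 -0.03 0.051 0 -0.074; 0.03 -1.55 0.06 0.051 0 -0.074
0.14 -1.53 0.13 0.051 0 -0.074; 0.26 -1.51 0.21 0.051 0 -0.074
-- 7 rows, dist 110mm rot 0.01, end err 0.0mm
0.01 0 1.57 -0 0 0.001; 0 0 1.57 -0 0 0.001; 0.01 0 1.57 -0 0 0.001; 0 0 1.58 -0 0 0.001; 0.01 0 1.57 -0 0 0.001
0 0 1.57 -0 0 0.001; 0.01 0 1.57 -0 0 0.001
-- 1 rows, dist 6mm rot 0.00, end err 0.0mm
0.34 0 -0.49 -0.001 0.003 -0.002
-- 10 rows, dist 9mm rot 0.88, end err 0.0mm
-0.03 0.08 -0.02 -0.05 0 0.072; -0.03 0.09 -0.02 -0.05 0 0.072; -0.02 0.09 -0.01 -0.05 0 0.072; -0.01 0.09 -0.01 -0.05 0 0.072; -0.01 0.09 -0.01 -0.05 0 0.072
0 0.09 0 -0.05 0 0.072; 0.01 0.09 0.01 -0.05 0 0.072; 0.01 0.1 0 -0.05 0 0.072; 0.02 0.08 0.02 -0.05 0 0.072; 0.03 0.09 0.02 -0.05 0 0.072
```

>>> {"op": "step_arm", "data": {"increments": "-0.91 -1.11 -0.59 0.051 0 -0.074; -0.82 -1.2 -0.53 0.051 0 -0.074; -0.72 -1.28 -0.47 0.051 0 -0.074; -0.63 -1.36 -0.4 0.051 0 -0.074; -0.53 -1.41 -0.33 0.051 0 -0.074"}}

```text
time: 4.7
tool_pos: [0.4275, -0.2554, 0.1003]
ee_rot: [-3.141, -0.608, -0.091]
wrist_force: [-0.7, -0.3, -1.0]
width: 0.0619
```

>>> {"op": "step_arm", "data": {"increments": "-0.42 -1.47 -0.25 0.051 0 -0.074; -0.32 -1.5 -0.18 0.051 0 -0.074; -0.19 -1.54 -0.1 0.051 0 -0.074; -0.09 -1.54 -0.03 0.051 0 -0.074; 0.03 -1.55 0.06 0.051 0 -0.074"}}

```text
time: 5.2
tool_pos: [0.4099, -0.1803, 0.0987]
ee_rot: [3.14, -0.607, 0.359]
wrist_force: [-0.4, -0.1, -0.2]
width: 0.0618
```

>>> {"op": "step_arm", "data": {"increments": "0.14 -1.53 0.13 0.051 0 -0.074; 0.26 -1.51 0.21 0.051 0 -0.074; 0 0 0 0 0 0; 0 0 0 0 0 0"}}

```text
time: 5.6
tool_pos: [0.4034, -0.1511, 0.0979]
ee_rot: [3.139, -0.607, 0.534]
wrist_force: [-0.3, -0.4, 0.5]
width: 0.0622
```

```bash
cat > t4.py <<'E'
from h import *
g=np.load("g.npy"); al=np.radians(55)
c=np.array([.4573,-.1183,.0245])-.011*np.array([np.cos(.53),np.sin(.53),0])
c2=np.array([.51,-.15,.0245])
R2=tool(-.35,al)
for f in(np.eye(3),FLIP):
  for b in(0,.06,.11):
    Rt=R2@f; q,e=ik(c2+(HP-b)*Rt[:,2],Rt,g); print(b,q.round(2),"%.0e"%e)
p,Rm,o=cur(); print(p,o["joint_positions"].round(3),o["width"])
Rt=tool(.53,al); t=c+HP*Rt[:,2]
P,Q=rows(p,Rm,t,Rt,8)
P,Q=rows(P,Q,t+[0,0,.01],Rt,1)
t2=c2+HP*R2[:,2]
P,Q=rows(P,Q,t2+[0,0,.01],R2,10)
P,Q=rows(P,Q,t2+[0,0,.0005],R2,2)
E
python3 t4.py
```

```text
0 [-0.42 -0.17  2.17  0.08  0.53  1.45] 3e-30
0.06 [-0.42 -0.35  2.19  0.07  0.69  1.46] 3e-21
0.11 [-0.43 -0.49  2.18  0.06  0.84  1.46] 2e-24
0 [-0.42 -0.17  2.17  0.08  0.53 -1.69] 1e-27
0.06 [-0.42 -0.35  2.19  0.07  0.69 -1.68] 9e-20
0.11 [-0.43 -0.49  2.18  0.06  0.84 -1.68] 1e-21
[ 0.40339355 -0.15107793  0.09791599] [-0.996 -0.303  2.068  0.618  1.386 -0.078] 0.06221718844075476
-- 8 rows, dist 109mm rot 0.01, end err 0.1mm
0.01 -0.01 1.36 0 0 0; 0.01 -0.02 1.36 0 0 0; 0.02 -0.01 1.36 0 0 0; 0.01 -0.01 1.36 0 0 0; 0.01 -0.02 1.36 0 0 0
0.01 -0.01 1.36 0 0 0; 0.02 -0.01 1.36 0 0 0; 0.01 -0.01 1.36 0 0 0
-- 1 rows, dist 10mm rot 0.01, end err 0.0mm
0.57 -0 -0.82 0 0.004 0.003
-- 10 rows, dist 72mm rot 0.88, end err 0.0mm
0.3 0.62 0.21 -0.05 -0 0.072; 0.34 0.59 0.24 -0.05 -0 0.072; 0.39 0.55 0.27 -0.05 -0 0.072; 0.42 0.51 0.29 -0.05 -0 0.072; 0.45 0.46 0.32 -0.05 -0 0.072
0.49 0.41 0.34 -0.05 -0 0.072; 0.52 0.35 0.36 -0.05 -0 0.072; 0.53 0.3 0.38 -0.05 -0 0.072; 0.56 0.24 0.39 -0.05 -0 0.072; 0.58 0.18 0.4 -0.05 -0 0.072
-- 2 rows, dist 10mm rot 0.00, end err 0.0mm
-0.27 0 0.39 -0.002 0.001 0.001; -0.28 0 0.39 -0.002 0.001 0.001
```

>>> {"op": "step_arm", "data": {"increments": "0 0 1.35 0 0 0; 0 0 1.35 0 0 0; 0 0 1.35 0 0 0; 0 0 1.35 0 0 0; 0 0 1.35 0 0 0"}}

```text
time: 6.1
tool_pos: [0.4369, -0.1316, 0.0421]
ee_rot: [3.139, -0.607, 0.534]
wrist_force: [-0.4, -0.1, 0.7]
width: 0.0622
```

>>> {"op": "step_arm", "data": {"increments": "0 0 1.35 0 0 0; 0 0 1.35 0 0 0; 0 0 1.35 0 0 0; 0 0 0 0 0 0"}}

```text
time: 6.5
tool_pos: [0.4558, -0.1185, 0.0078]
ee_rot: [-3.14, -0.606, 0.533]
wrist_force: [-0.2, 0.2, 0.2]
width: 0.0622
```

>>> {"op": "step_arm", "data": {"increments": "0 0 0 0 0 0; 0 0 0 0 0 0; 0 0 0 0 0 0; 0 0 0 0 0 0; 0 0 0 0 0 0", "claw": 1}}

```text
time: 7.0
tool_pos: [0.4567, -0.1199, 0.0097]
ee_rot: [3.139, -0.608, 0.536]
wrist_force: [-3.1, -0.2, 4.3]
width: 0.0378
```

>>> {"op": "step_arm", "data": {"increments": "0.57 0 -0.82 0 0 0; 0.3 0.62 0.21 -0.05 0 0.072; 0.34 0.59 0.24 -0.05 0 0.072; 0.39 0.55 0.27 -0.05 0 0.072; 0.42 0.51 0.29 -0.05 0 0.072"}}

```text
time: 7.5
tool_pos: [0.4818, -0.1337, 0.0194]
ee_rot: [3.141, -0.608, 0.18]
wrist_force: [-0.3, 1.0, -0.2]
width: 0.0377
```

>>> {"op": "step_arm", "data": {"increments": "0.45 0.46 0.32 -0.05 0 0.072; 0.49 0.41 0.34 -0.05 0 0.072; 0.52 0.35 0.36 -0.05 0 0.072; 0.53 0.3 0.38 -0.05 0 0.072; 0.56 0.24 0.39 -0.05 0 0.072"}}

```text
time: 8.0
tool_pos: [0.5132, -0.1507, 0.0192]
ee_rot: [-3.141, -0.608, -0.259]
wrist_force: [-0.3, -0.9, -0.8]
width: 0.0378
```

>>> {"op": "step_arm", "data": {"increments": "0.58 0.18 0.4 -0.05 0 0.072; 0 0 0 0 0 0; 0 0 0 0 0 0"}}

```text
time: 8.3
tool_pos: [0.5191, -0.1536, 0.0187]
ee_rot: [3.141, -0.607, -0.335]
wrist_force: [0.0, 0.6, -1.7]
width: 0.0377
```

```bash
python3 - <<'E'
from h import *
p,Rm,o=cur(); print(p,o["joint_positions"].round(3),o["width"])
print("down 9mm tool:",(Rm.T@[0,0,-.009]*100).round(2), "z tilt deg",np.degrees(np.arcsin(-Rm[2,2])))
E
```

```text
[ 0.51913246 -0.15361961  0.0187372 ] [-0.425 -0.189  2.159  0.094  0.569  1.417] 0.03765226417754341
down 9mm tool: [-0.51 -0.    0.74] z tilt deg 55.23274819731504
```

>>> {"op": "step_arm", "data": {"increments": "-0.25 0 0.37 0 0 0; -0.25 0 0.37 0 0 0; 0 0 0 0 0 0; 0 0 0 0 0 0"}}

```text
time: 8.7
tool_pos: [0.5191, -0.1547, 0.0096]
ee_rot: [3.141, -0.607, -0.339]
wrist_force: [0.7, -0.4, -0.9]
width: 0.0378
```

>>> {"op": "step_arm", "data": {"increments": "0 0 0 0 0 0; 0 0 0 0 0 0; 0 0 0 0 0 0; 0 0 0 0 0 0", "claw": -0.32}}

```text
time: 9.1
tool_pos: [0.5194, -0.1543, 0.01]
ee_rot: [3.141, -0.608, -0.338]
wrist_force: [-0.4, -0.2, -0.0]
width: 0.062
```

>>> {"op": "step_arm", "data": {"increments": "0 0 -1 0 0 0; 0 0 -2 0 0 0; 0 0 -2 0 0 0; 0 0 -2 0 0 0; 0 0 -2 0 0 0"}}

```text
time: 9.6
tool_pos: [0.4704, -0.137, 0.0844]
ee_rot: [3.141, -0.608, -0.338]
wrist_force: [-0.1, -0.2, 0.3]
width: 0.0622
```

>>> {"op": "step_arm", "data": {"increments": "0 0 0 0 0 -0.131; 0 0 0 0 0 -0.131; 0 0 0 0 0 -0.131; 0 0 0 0 0 -0.131; 0 0 0 0 0 -0.131"}}

```text
time: 10.1
tool_pos: [0.4709, -0.1372, 0.0839]
ee_rot: [2.738, -0.468, 0.42]
wrist_force: [-0.3, -0.3, 0.3]
width: 0.0619
```

>>> {"op": "step_arm", "data": {"increments": "0 0 0 0 0 -0.131; 0 0 0 0 0 -0.131; 0 0 0 0 0 -0.131; 0 0 0 0 0 -0.131; 0 0 0 0 0 -0.131"}}

```text
time: 10.6
tool_pos: [0.4709, -0.1372, 0.0838]
ee_rot: [2.549, -0.144, 1.021]
wrist_force: [-0.5, 0.3, -0.9]
width: 0.0618
```

>>> {"op": "step_arm", "data": {"increments": "0 0 0 0 0 -0.131; 0 0 0 0 0 -0.131; 0 0 0 0 0 -0.131; 0 0 0 0 0 -0.131; 0 0 0 0 0 -0.131"}}

```text
time: 11.1
tool_pos: [0.4709, -0.1372, 0.0838]
ee_rot: [2.572, 0.225, 1.566]
wrist_force: [-0.2, -0.1, 0.2]
width: 0.0619
```

>>> {"op": "step_arm", "data": {"increments": "0 0 0 0 0 -0.131; 0 0 0 0 0 -0.131; 0 0 0 0 0 -0.131; 0 0 0 0 0 -0.131; 0 0 0 0 0 -0.131"}}

```text
time: 11.6
tool_pos: [0.4709, -0.1371, 0.0837]
ee_rot: [2.811, 0.52, 2.199]
wrist_force: [-0.3, -0.3, 0.2]
width: 0.0623
```

>>> {"op": "step_arm", "data": {"increments": "0 0 0 0 0 -0.131; 0 0 0 0 0 -0.131; 0 0 0 0 0 -0.131; 0 0 0 0 0 -0.131; 0 0 0 0 0 0"}}

```text
time: 12.1
tool_pos: [0.4709, -0.1372, 0.0838]
ee_rot: [-3.14, 0.608, 2.806]
wrist_force: [0.9, 0.4, 0.0]
width: 0.0621
```

```bash
python3 - <<'E'
from h import *
p,Rm,o=cur(); print(p,o["joint_positions"].round(3),o["width"])
al=np.radians(55.2)
T=snapshot("top")[:,:,::-1]; S=snapshot("side")[:,:,::-1]; cv2.imwrite("pics/top2.png",T); cv2.imwrite("pics/side2.png",S)
t=proj("top",[.53,-.16,.019])[0]; s=proj("side",[.53,-.16,.019])[0]; print(t,s)
cr=lambda I,c:cv2.resize(I[int(c[1])-40:int(c[1])+40,int(c[0])-40:int(c[0])+40],(400,400),interpolation=cv2.INTER_CUBIC)
cv2.imwrite("pics/c4.png",np.hstack([cr(T,t),cr(S,s)]))
Rt=tool(-.335,al)@FLIP; tg=np.array([.5190,-.1537,.0100])
P,Q=rows(p,Rm,tg,Rt,8)
E
```

```text
[ 0.47092018 -0.13716303  0.08379487] [-0.441 -0.433  2.184  0.082  0.787 -1.715] 0.06211561779399381
[360.15314394 243.66728439] [353.33574061 248.81927065]
-- 8 rows, dist 90mm rot 0.00, end err 0.0mm
0.01 0.01 1.12 -0 0 -0; 0 0 1.12 -0 0 -0; 0.01 0.01 1.12 -0 0 -0; 0 0 1.12 -0 0 -0; 0.01 0.01 1.12 -0 0 -0
0 0 1.12 -0 0 -0; 0.01 0.01 1.12 -0 0 -0; 0 0 1.12 -0 0 -0
```

View pics/c4.png

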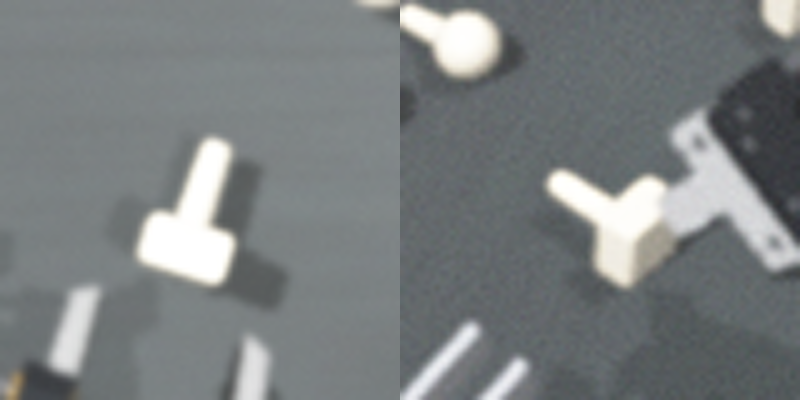

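The stopper lies properly at top crop (187,248) with its shank forward, and the fingers are lined up behind it. Next: grip it, then plan the lift and transfer with an IK check along the path.

>>> {"op": "step_arm", "data": {"increments": "0 0 1.12 0 0 0; 0 0 1.12 0 0 0; 0 0 1.12 0 0 0; 0 0 1.12 0 0 0; 0 0 1.12 0 0 0"}}

```text
time: 12.7
tool_pos: [0.5014, -0.148, 0.0375]
ee_rot: [-3.141, 0.608, 2.803]
wrist_force: [-0.2, 0.1, 0.4]
width: 0.0618
```

>>> {"op": "step_arm", "data": {"increments": "0 0 1.12 0 0 0; 0 0 1.12 0 0 0; 0 0 1.12 0 0 0; 0 0 0 0 0 0; 0 0 0 0 0 0"}}

```text
time: 13.2
tool_pos: [0.519, -0.1542, 0.01]
ee_rot: [-3.14, 0.607, 2.805]
wrist_force: [-0.7, -0.1, -0.0]
width: 0.0622
```

>>> {"op": "step_arm", "data": {"increments": "0 0 0 0 0 0; 0 0 0 0 0 0; 0 0 0 0 0 0; 0 0 0 0 0 0; 0 0 0 0 0 0", "claw": 1}}

```text
time: 13.7
tool_pos: [0.5194, -0.1544, 0.0108]
ee_rot: [-3.139, 0.609, 2.806]
wrist_force: [-2.4, 0.7, 3.4]
width: 0.0375
```

```bash
cat > t5.py <<'E'
from h import *
import sys
ox,oy,hh=map(float,sys.argv[1:4])   # stopper origin xy on bench, heading
g=np.load("g.npy"); p,Rm,o=cur(); print(p.round(4),o["joint_positions"].round(3),o["width"])
# stopper pose in tool frame (upright frame s,u)
z=Rm[:,2]; h=np.arctan2(z[1],z[0]); H=np.array([np.cos(h),np.sin(h),0])
d=np.array([ox,oy,.019])-p; a,b=d@H,d[2]; al=np.arcsin(-z[2]); print("h",h,"a,b",a,b,"lat",d@np.array([-H[1],H[0],0]),"al",np.degrees(al))
np.save("ab.npy",[a,b,al])
Rt=place(RY,al)@FLIP
pre=RO+RR@[.045+b,0,.08+a]; l1=p+[0,0,.12]
print("pre",pre.round(4))
def chk(p0,R0,p1,R1,q0):
    rv=R.from_matrix(R0.T@R1).as_rotvec(); L=[]
    for s in np.linspace(0,1,9):
        q,e=ik(p0+(p1-p0)*s,R0@R.from_rotvec(rv*s).as_matrix(),g,q0); L.append(np.r_[q,e]); q0=q
    L=np.array(L); print("max err",L[:,6].max(),"min",L[:,:6].min(0).round(2),"max",L[:,:6].max(0).round(2),"maxstep",np.abs(np.diff(L[:,:6],axis=0)).max().round(2))
    return q0
Rmid=Rm@R.from_rotvec(R.from_matrix(Rm.T@Rt).as_rotvec()*.35).as_matrix()
mid=np.array([p[0]*.8+pre[0]*.2,p[1]+.02,.25])
q=chk(p,Rm,l1,Rm,o["joint_positions"]);q=chk(l1,Rm,mid,Rmid,q);q=chk(mid,Rmid,pre,Rt,q)
P,Q=rows(p,Rm,l1,Rm,5);P,Q=rows(P,Q,mid,Rmid,5);P,Q=rows(P,Q,pre,Rt,15)
print("decanter neck",tri({"top":(312,137),"side":(251,204)}).x)
E
python3 t5.py .5205 -.1549 -.338
```

```text
[ 0.5194 -0.1544  0.0108] [-0.426 -0.174  2.166  0.095  0.545 -1.726] 0.037514627453219505
h -0.3394617701218847 a,b 0.0012383877655333013 0.00820774806658263 lat -0.00011922234264274555 al 55.135002836189415
pre [0.526  0.138  0.2304]
max err 2.204539448423117e-21 min [-0.43 -0.33  2.02  0.07  0.54 -1.73] max [-0.43 -0.17  2.17  0.1   0.85 -1.69] maxstep 0.04
max err 3.1748017208150994e-24 min [-0.43 -0.33  1.58  0.05  0.85 -1.69] max [-0.41 -0.19  2.02  0.11  1.45 -1.08] maxstep 0.09
max err 6.604279847316296e-25 min [-0.43 -0.19  1.53  0.11  1.45 -1.08] max [-0.21 -0.11  1.64  0.57  1.6   0.19] maxstep 0.18
-- 5 rows, dist 120mm rot 0.00, end err 0.0mm
-1.37 -0 -1.97 0 0 0; -1.37 -0.01 -1.97 0 0 0; -1.38 -0 -1.97 0 0 0; -1.37 -0.01 -1.97 0 0 0; -1.37 -0 -1.97 0 0 0
-- 5 rows, dist 121mm rot 0.68, end err 0.0mm
-1.28 0.38 -2.02 0.002 0.063 0.12; -1.09 0.52 -2.09 0.002 0.063 0.12; -0.88 0.63 -2.16 0.002 0.063 0.12; -0.67 0.73 -2.2 0.002 0.063 0.12; -0.44 0.78 -2.25 0.002 0.063 0.12
-- 15 rows, dist 273mm rot 1.26, end err 0.0mm
1.44 1.11 0.09 0.001 0.039 0.074; 1.52 1 0.15 0.001 0.039 0.074; 1.58 0.88 0.2 0.001 0.039 0.074; 1.63 0.76 0.27 0.001 0.039 0.074; 1.67 0.65 0.34 0.001 0.039 0.074
1.7 0.52 0.39 0.001 0.039 0.074; 1.72 0.39 0.47 0.001 0.039 0.074; 1.72 0.26 0.53 0.001 0.039 0.074; 1.71 0.14 0.59 0.001 0.039 0.074; 1.7 0.02 0.67 0.001 0.039 0.074
1.67 -0.12 0.73 0.001 0.039 0.074; 1.62 -0.23 0.79 0.001 0.039 0.074; 1.57 -0.34 0.86 0.001 0.039 0.074; 1.5 -0.47 0.91 0.001 0.039 0.074; 1.43 -0.57 0.98 0.001 0.039 0.074
decanter neck [ 0.734915   -0.05731555  0.17013047]
```

>>> {"op": "step_arm", "data": {"increments": "-1.37 0 -1.97 0 0 0; -1.37 0 -1.97 0 0 0; -1.38 0 -1.97 0 0 0; -1.37 -0.01 -1.97 0 0 0; -1.37 0 -1.97 0 0 0"}}

```text
time: 14.2
tool_pos: [0.5187, -0.1539, 0.1305]
ee_rot: [-3.139, 0.606, 2.806]
wrist_force: [0.1, -0.6, -0.3]
width: 0.0378
```

>>> {"op": "step_arm", "data": {"increments": "-1.28 0.38 -2.02 0.002 0.063 0.12; -1.09 0.52 -2.09 0.002 0.063 0.12; -0.88 0.63 -2.16 0.002 0.063 0.12; -0.67 0.73 -2.2 0.002 0.063 0.12; -0.44 0.78 -2.25 0.002 0.063 0.12"}}

```text
time: 14.7
tool_pos: [0.5205, -0.1337, 0.2502]
ee_rot: [2.901, 0.207, 2.196]
wrist_force: [0.2, -0.9, -1.5]
width: 0.0378
```

>>> {"op": "step_arm", "data": {"increments": "1.44 1.11 0.09 0.001 0.039 0.074; 1.52 1 0.15 0.001 0.039 0.074; 1.58 0.88 0.2 0.001 0.039 0.074; 1.63 0.76 0.27 0.001 0.039 0.074; 1.67 0.65 0.34 0.001 0.039 0.074"}}

```text
time: 15.2
tool_pos: [0.5224, -0.0427, 0.2423]
ee_rot: [2.886, -0.074, 1.887]
wrist_force: [0.5, 0.0, -1.4]
width: 0.0378
```

>>> {"op": "step_arm", "data": {"increments": "1.7 0.52 0.39 0.001 0.039 0.074; 1.72 0.39 0.47 0.001 0.039 0.074; 1.72 0.26 0.53 0.001 0.039 0.074; 1.71 0.14 0.59 0.001 0.039 0.074; 1.7 0.02 0.67 0.001 0.039 0.074"}}

```text
time: 15.7
tool_pos: [0.5242, 0.048, 0.2358]
ee_rot: [2.96, -0.347, 1.561]
wrist_force: [0.1, 0.0, -1.0]
width: 0.038
```

>>> {"op": "step_arm", "data": {"increments": "1.67 -0.12 0.73 0.001 0.039 0.074; 1.62 -0.23 0.79 0.001 0.039 0.074; 1.57 -0.34 0.86 0.001 0.039 0.074; 1.5 -0.47 0.91 0.001 0.039 0.074; 1.43 -0.57 0.98 0.001 0.039 0.074"}}

```text
time: 16.2
tool_pos: [0.5258, 0.1387, 0.2292]
ee_rot: [-3.14, -0.577, 1.169]
wrist_force: [0.5, 0.4, -1.0]
width: 0.0374
```

>>> {"op": "step_arm", "data": {"increments": "0 0 0 0 0 0; 0 0 0 0 0 0; 0 0 0 0 0 0"}}

```text
time: 16.5
tool_pos: [0.5262, 0.1376, 0.2301]
ee_rot: [3.139, -0.576, 1.175]
wrist_force: [-0.2, -0.5, -0.3]
width: 0.0378
```

```bash
cat > t6.py <<'E'
from h import *
import sys
a,b,al=np.load("ab.npy")
p,Rm,o=cur(); print(p.round(4),o["joint_positions"].round(3),o["width"],np.round(o["wrist_force"],1))
Rt=place(RY,al)@FLIP
org=p-Rm@(Rt.T@(RR@[b,0,a])); print("origin in rail mm",(RR.T@(org-RO)*1e3).round(1),"rot err",R.from_matrix(Rm.T@Rt).as_rotvec().round(3))
Rs=Rm@Rt.T@RR
k=4
def draw(n,w=100,h=140):
    I=snapshot(n)[:,:,::-1].copy(); cv2.imwrite(f"pics/{n}_{sys.argv[1]}.png",I)
    c=proj(n,RO+RR@[.05,0,.03])[0].astype(int)-[w//2,h//2]
    J=cv2.resize(I[c[1]:c[1]+h,c[0]:c[0]+w],None,fx=k,fy=k,interpolation=cv2.INTER_CUBIC)
    L=lambda A,B,col:cv2.line(J,*[tuple(int(v) for v in ((q-c+.5)*k).round()) for q in proj(n,np.array([A,B]))],col,1)
    for s in(-1,1):
        for y in(.0095,.015): L(RO+RR@[0,s*y,0],RO+RR@[.25,s*y,0],(0,255,0))
    L(RO+RR@[0,-.015,0],RO+RR@[0,.015,0],(0,255,0))
    S=np.array([[-1,-1],[1,-1],[1,1],[-1,1]])*.019
    for z in(0,.022):
        for i in range(4): L(org+Rs@[*S[i],z],org+Rs@[*S[(i+1)%4],z],(0,0,255))
    L(org,org+Rs@[0,0,-.04],(0,0,255))
    return J
cv2.imwrite(f"pics/c_{sys.argv[1]}.png",np.hstack([draw("top"),draw("side")]))
E
python3 t6.py a
```

```text
[0.5262 0.1376 0.2301] [-0.21  -0.122  1.64   0.565  1.512  0.185] 0.0377813619480697 [-0.2 -0.5 -0.3]
origin in rail mm [44.8 -0.4 79.6] rot err [0.002 0.002 0.002]
```

View pics/c_a.png

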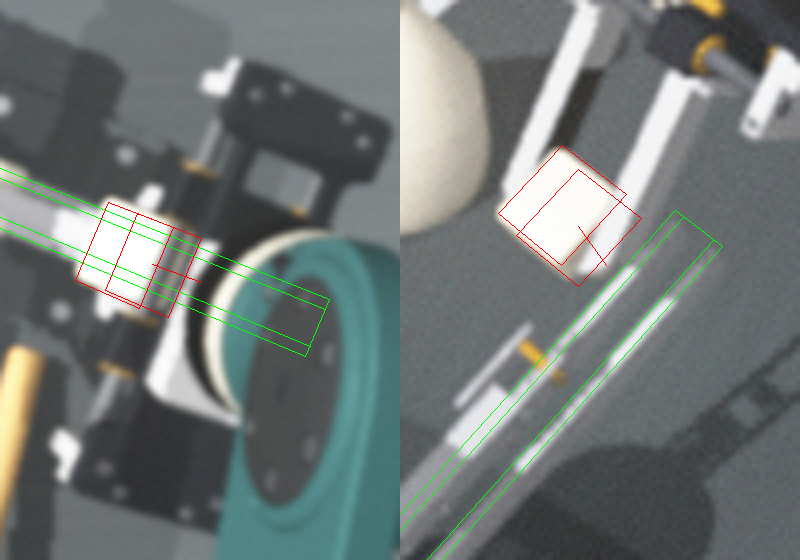

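The stopper hangs upright over the chute: head outline at top crop (125,255) and side crop (565,215), matching the prediction within about 1.5 px. I'll lower it.

>>> {"op": "step_arm", "data": {"increments": "-0.82 0 0.57 0 0 0; -0.82 0 0.57 0 0 0; -0.82 0 0.57 0 0 0; -0.82 0 0.57 0 0 0; 0 0 0 0 0 0"}}

```text
time: 17.1
tool_pos: [0.5189, 0.1239, 0.1903]
ee_rot: [-3.138, -0.575, 1.17]
wrist_force: [-0.8, -0.2, -0.2]
width: 0.0379
```

>>> {"op": "step_arm", "data": {"increments": "-0.82 0 0.57 0 0 0; -0.82 0 0.57 0 0 0; -0.41 0 0.28 0 0 0; -0.41 0 0.28 0 0 0; 0 0 0 0 0 0"}}

```text
time: 17.6
tool_pos: [0.5153, 0.1137, 0.1643]
ee_rot: [-3.141, -0.576, 1.173]
wrist_force: [-0.3, -0.1, -0.6]
width: 0.0377
```

>>> {"op": "step_arm", "data": {"increments": "-0.16 0 0.12 0 0 0; -0.16 0 0.12 0 0 0; -0.16 0 0.12 0 0 0; 0 0 0 0 0 0"}}

```text
time: 18.0
tool_pos: [0.5148, 0.1119, 0.1593]
ee_rot: [3.141, -0.577, 1.174]
wrist_force: [0.4, 0.3, -1.2]
width: 0.0378
```

```bash
python3 t6.py b; python3 - <<'E'
from h import *
p,Rm,o=cur(); print((Rm.T@RR).round(3))
for i in range(1): print(o["wrist_force"].round(2),o["wrist_torque"].round(2))
E
```

```text
[0.5148 0.1119 0.1593] [-0.272 -0.105  1.767  0.578  1.425  0.055] 0.03780957802112644 [ 0.4  0.3 -1.2]
origin in rail mm [45.3  0.2  3.5] rot err [0.001 0.002 0.   ]
[[ 0.573  0.     0.82 ]
 [-0.001 -1.     0.001]
 [ 0.82  -0.001 -0.573]]
[ 0.43 -0.06 -0.71] [-0.36  0.04  0.04]
```

>>> {"op": "step_arm", "data": {"increments": "-0.08 0 0.06 0 0 0; -0.08 0 0.06 0 0 0; -0.08 0 0.06 0 0 0; 0 0 0 0 0 0"}}

```text
time: 18.5
tool_pos: [0.5145, 0.1109, 0.1565]
ee_rot: [3.141, -0.577, 1.174]
wrist_force: [-0.1, -0.1, -1.0]
width: 0.0378
```

```bash
python3 t6.py b2
```

```text
[0.5145 0.1109 0.1565] [-0.275 -0.103  1.771  0.579  1.422  0.05 ] 0.037761498077291976 [-0.1 -0.1 -1. ]
origin in rail mm [45.3  0.1  0.5] rot err [0.001 0.002 0.   ]
```

View pics/c_b2.png

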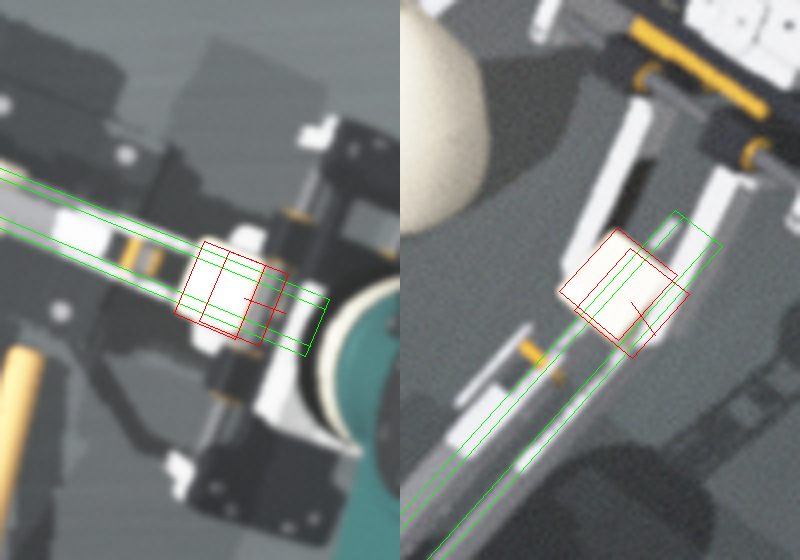

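The head sits centred on the bars: top crop (215,285), side crop (615,285). I'll release it, let it run to the keeper, and re-grip it there.

>>> {"op": "step_arm", "data": {"increments": "0 0 0 0 0 0; 0 0 0 0 0 0; 0 0 0 0 0 0; 0 0 0 0 0 0; 0 0 0 0 0 0", "claw": -0.15}}

```text
time: 19.1
tool_pos: [0.5146, 0.111, 0.1569]
ee_rot: [3.14, -0.577, 1.174]
wrist_force: [0.1, -0.7, -0.1]
width: 0.054
```

>>> {"op": "step_arm", "data": {"increments": "0.31 0 0.45 0 0 0; 0.31 0 0.45 0 0 0; 0.31 0 0.45 0 0 0; 0.31 0 0.45 0 0 0; 0 0 0 0 0 0"}}

```text
time: 19.6
tool_pos: [0.5222, 0.1304, 0.1479]
ee_rot: [3.141, -0.577, 1.174]
wrist_force: [-0.6, 0.6, -0.6]
width: 0.0542
```

```bash
python3 t6.py c
```

```text
[0.5222 0.1304 0.1479] [-0.228 -0.084  1.771  0.579  1.381  0.078] 0.054165770725655024 [-0.6  0.6 -0.6]
origin in rail mm [68.   0.5  0.3] rot err [-0.     0.002  0.001]
```

View pics/c_c.png

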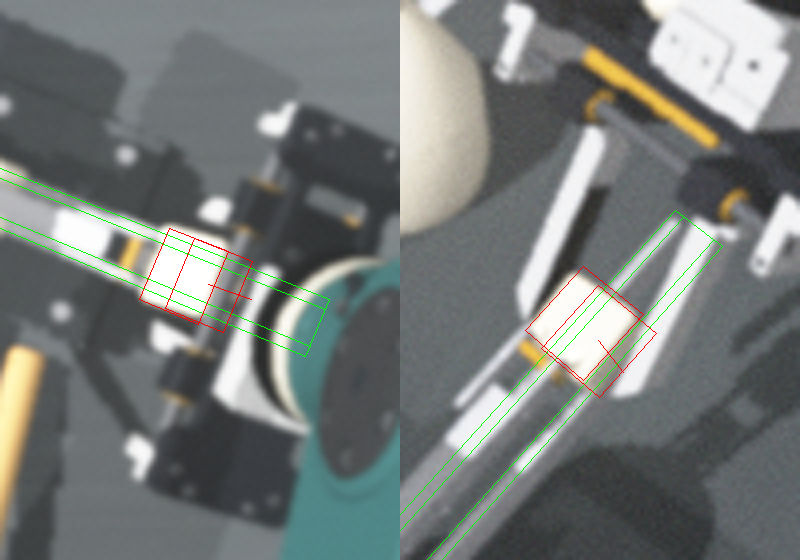

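The stopper has slid to the keeper, with its head at the predicted x≈68 mm box at top crop (185,275). I'll grip it and push 64 mm downhill.

>>> {"op": "step_arm", "data": {"increments": "0 0 0 0 0 0; 0 0 0 0 0 0; 0 0 0 0 0 0; 0 0 0 0 0 0", "claw": 1}}

```text
time: 20.1
tool_pos: [0.5225, 0.1295, 0.1486]
ee_rot: [3.14, -0.577, 1.174]
wrist_force: [0.7, 0.7, -0.2]
width: 0.0394
```

>>> {"op": "step_arm", "data": {"increments": "0.29 0 0.41 0 0 0; 0.29 0 0.41 0 0 0; 0.29 0 0.41 0 0 0; 0.29 0 0.41 0 0 0; 0.29 0 0.41 0 0 0"}}

```text
time: 20.6
tool_pos: [0.5317, 0.1514, 0.1391]
ee_rot: [3.14, -0.577, 1.174]
wrist_force: [-2.0, -2.5, 2.1]
width: 0.0383
```

>>> {"op": "step_arm", "data": {"increments": "0.29 0 0.41 0 0 0; 0.29 0 0.41 0 0 0; 0.29 0 0.41 0 0 0; 0.29 0 0.41 0 0 0; 0.29 0 0.41 0 0 0"}}

```text
time: 21.1
tool_pos: [0.5406, 0.1731, 0.1297]
ee_rot: [3.141, -0.577, 1.174]
wrist_force: [-1.2, -1.4, 1.1]
width: 0.0383
```

>>> {"op": "step_arm", "data": {"increments": "0.29 0 0.41 0 0 0; 0.29 0 0.41 0 0 0; 0.29 0 0.41 0 0 0; 0 0 0 0 0 0"}}

```text
time: 21.5
tool_pos: [0.5457, 0.1866, 0.1239]
ee_rot: [-3.141, -0.578, 1.174]
wrist_force: [-0.0, 1.8, 0.2]
width: 0.0381
```

```bash
python3 t6.py d
```

```text
[0.5457 0.1866 0.1239] [-0.099 -0.016  1.757  0.579  1.267  0.158] 0.03806353964673509 [-0.   1.8  0.2]
origin in rail mm [133.4   0.6   0.9] rot err [-0.     0.001  0.   ]
```

View pics/c_d.png

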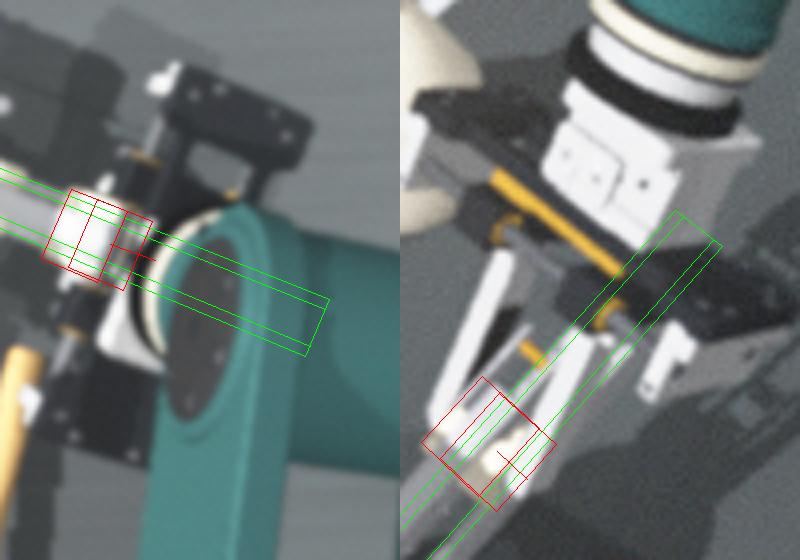

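The push-back force went to zero at the end and the keeper's orange arm is shut again at side crop (533,355). I'll release, retreat, and plan for the far stopper.

>>> {"op": "step_arm", "data": {"increments": "0 0 0 0 0 0; 0 0 0 0 0 0; 0 0 0 0 0 0; 0 0 0 0 0 0; 0 0 0 0 0 0", "claw": -0.15}}

```text
time: 22.1
tool_pos: [0.5459, 0.1854, 0.1243]
ee_rot: [3.14, -0.577, 1.174]
wrist_force: [0.1, 0.5, 0.0]
width: 0.0537
```

>>> {"op": "step_arm", "data": {"increments": "0 0 -0.7 0 0 0; 0 0 -1.5 0 0 0; 0 0 -2.5 0 0 0; 0 0 -3 0 0 0; 0 0 -3 0 0 0"}}

```text
time: 22.6
tool_pos: [0.5227, 0.1312, 0.2152]
ee_rot: [3.14, -0.577, 1.174]
wrist_force: [0.0, -0.4, -0.7]
width: 0.0539
```

```bash
cat > t7.py <<'E'
from h import *
g=np.load("g.npy"); p,Rm,o=cur(); print(p.round(4),o["joint_positions"].round(3),o["width"])
for n in("top","side"): cv2.imwrite(f"pics/{n}_e.png",snapshot(n)[:,:,::-1])
Rt=tool(-.546,np.radians(55.2))@FLIP; t=np.array([.4993,-.3638,.0106]); pre=t-.10*Rt[:,2]
mid=np.array([.50,-.13,.25]); Rmid=Rm@R.from_rotvec(R.from_matrix(Rm.T@Rt).as_rotvec()*.6).as_matrix()
def chk(p0,R0,p1,R1,q0):
    rv=R.from_matrix(R0.T@R1).as_rotvec(); L=[]
    for s in np.linspace(0,1,9):
        q,e=ik(p0+(p1-p0)*s,R0@R.from_rotvec(rv*s).as_matrix(),g,q0); L.append(np.r_[q,e]); q0=q
    L=np.array(L); print("max err",L[:,6].max(),"min",L[:,:6].min(0).round(2),"max",L[:,:6].max(0).round(2),"maxstep",np.abs(np.diff(L[:,:6],axis=0)).max().round(2)); return q0
q=chk(p,Rm,mid,Rmid,o["joint_positions"]);q=chk(mid,Rmid,pre,Rt,q);q=chk(pre,Rt,t,Rt,q)
P,Q=rows(p,Rm,mid,Rmid,15);P,Q=rows(P,Q,pre,Rt,10)
E
python3 t7.py
```

```text
[0.5227 0.1312 0.2152] [-0.226 -0.123  1.67   0.569  1.496  0.156] 0.05392775502867811
max err 4.3244149980359883e-19 min [-0.41 -0.19  1.55  0.07  1.5  -0.86] max [-0.22 -0.12  1.67  0.57  1.61  0.16] maxstep 0.14
max err 2.176452793462042e-19 min [-0.85 -0.27  1.57  0.04  0.78 -1.99] max [-0.41 -0.19  2.03  0.24  1.51 -0.86] maxstep 0.2
max err 1.1527265458828427e-23 min [-0.85 -0.24  2.    0.24  0.56 -2.02] max [-0.8   0.01  2.03  0.28  0.78 -1.99] maxstep 0.03
-- 15 rows, dist 264mm rot 1.07, end err 0.1mm
-1.27 0.53 -1.1 -0.001 -0.039 -0.06; -1.34 0.46 -1.05 -0.001 -0.039 -0.06; -1.41 0.38 -1 -0.001 -0.039 -0.06; -1.46 0.29 -0.94 -0.001 -0.039 -0.06; -1.51 0.2 -0.88 -0.001 -0.039 -0.06
-1.56 0.11 -0.82 -0.001 -0.039 -0.06; -1.59 0.02 -0.76 -0.001 -0.039 -0.06; -1.62 -0.08 -0.7 -0.001 -0.039 -0.06; -1.63 -0.17 -0.63 -0.001 -0.039 -0.06; -1.65 -0.27 -0.57 -0.001 -0.039 -0.06
-1.65 -0.38 -0.51 -0.001 -0.039 -0.06; -1.64 -0.46 -0.44 -0.001 -0.039 -0.06; -1.62 -0.57 -0.38 -0.001 -0.039 -0.06; -1.6 -0.67 -0.31 -0.001 -0.039 -0.06; -1.58 -0.75 -0.26 -0.001 -0.039 -0.06
-- 10 rows, dist 262mm rot 0.71, end err 0.0mm
-1.39 -1.67 1.47 -0.001 -0.038 -0.06; -1.23 -1.75 1.52 -0.001 -0.038 -0.06; -1.07 -1.82 1.56 -0.001 -0.038 -0.06; -0.89 -1.89 1.59 -0.001 -0.038 -0.06; -0.72 -1.93 1.63 -0.001 -0.038 -0.06
-0.54 -1.97 1.64 -0.001 -0.038 -0.06; -0.36 -2 1.67 -0.001 -0.038 -0.06; -0.17 -2.02 1.66 -0.001 -0.038 -0.06; 0.01 -2.02 1.67 -0.001 -0.038 -0.06; 0.2 -2.02 1.67 -0.001 -0.038 -0.06
```

>>> {"op": "step_arm", "data": {"increments": "-1.27 0.53 -1.1 -0.001 -0.039 -0.06; -1.34 0.46 -1.05 -0.001 -0.039 -0.06; -1.41 0.38 -1 -0.001 -0.039 -0.06; -1.46 0.29 -0.94 -0.001 -0.039 -0.06; -1.51 0.2 -0.88 -0.001 -0.039 -0.06", "claw": -0.32}}

```text
time: 23.2
tool_pos: [0.5153, 0.0444, 0.2246]
ee_rot: [2.991, -0.356, 1.494]
wrist_force: [-0.6, 0.5, 0.4]
width: 0.0624
```

>>> {"op": "step_arm", "data": {"increments": "-1.56 0.11 -0.82 -0.001 -0.039 -0.06; -1.59 0.02 -0.76 -0.001 -0.039 -0.06; -1.62 -0.08 -0.7 -0.001 -0.039 -0.06; -1.63 -0.17 -0.63 -0.001 -0.039 -0.06; -1.65 -0.27 -0.57 -0.001 -0.039 -0.06"}}

```text
time: 23.7
tool_pos: [0.5079, -0.0426, 0.2361]
ee_rot: [2.924, -0.108, 1.76]
wrist_force: [0.4, -0.9, 0.5]
width: 0.0623
```

>>> {"op": "step_arm", "data": {"increments": "-1.65 -0.38 -0.51 -0.001 -0.039 -0.06; -1.64 -0.46 -0.44 -0.001 -0.039 -0.06; -1.62 -0.57 -0.38 -0.001 -0.039 -0.06; -1.6 -0.67 -0.31 -0.001 -0.039 -0.06; -1.58 -0.75 -0.26 -0.001 -0.039 -0.06"}}

```text
time: 24.2
tool_pos: [0.5004, -0.1296, 0.2477]
ee_rot: [2.924, 0.148, 2.01]
wrist_force: [-0.3, 0.1, -1.0]
width: 0.062
```

>>> {"op": "step_arm", "data": {"increments": "-1.39 -1.67 1.47 -0.001 -0.038 -0.06; -1.23 -1.75 1.52 -0.001 -0.038 -0.06; -1.07 -1.82 1.56 -0.001 -0.038 -0.06; -0.89 -1.89 1.59 -0.001 -0.038 -0.06; -0.72 -1.93 1.63 -0.001 -0.038 -0.06"}}

```text
time: 24.7
tool_pos: [0.4754, -0.2315, 0.1684]
ee_rot: [2.992, 0.392, 2.28]
wrist_force: [0.6, 0.0, -0.0]
width: 0.0622
```

>>> {"op": "step_arm", "data": {"increments": "-0.54 -1.97 1.64 -0.001 -0.038 -0.06; -0.36 -2 1.67 -0.001 -0.038 -0.06; -0.17 -2.02 1.66 -0.001 -0.038 -0.06; 0.01 -2.02 1.67 -0.001 -0.038 -0.06; 0.2 -2.02 1.67 -0.001 -0.038 -0.06"}}

```text
time: 25.2
tool_pos: [0.4505, -0.3334, 0.0898]
ee_rot: [-3.14, 0.606, 2.604]
wrist_force: [-0.6, 0.4, -0.3]
width: 0.0624
```

>>> {"op": "step_arm", "data": {"increments": "0 0 0 0 0 0; 0 0 0 0 0 0; 0 0 0 0 0 0"}}

```text
time: 25.5
tool_pos: [0.4518, -0.3334, 0.0926]
ee_rot: [-3.141, 0.607, 2.6]
wrist_force: [-0.1, -0.2, -1.0]
width: 0.0618
```

```bash
python3 - <<'E'
from h import *
p,Rm,o=cur(); print(p.round(4),o["joint_positions"].round(3),o["width"])
T=snapshot("top")[:,:,::-1]; S=snapshot("side")[:,:,::-1]; cv2.imwrite("pics/top_f.png",T); cv2.imwrite("pics/side_f.png",S)
cr=lambda I,a,b:cv2.resize(I[b:b+80,a:a+80],(400,400),interpolation=cv2.INTER_CUBIC)
B=np.hstack([cr(T,410,210),cr(S,350,160)])
C=np.hstack([cv2.resize(T[205:275,140:270],(400,200)),cv2.resize(S[300:360,245:365],(400,200))])
C=np.hstack([cv2.resize(T[210:270,150:270],(400,200),interpolation=cv2.INTER_CUBIC),cv2.resize(S[300:400,220:320],(200,200),interpolation=cv2.INTER_CUBIC),np.zeros((200,200,3),np.uint8)])
cv2.imwrite("pics/c5.png",np.vstack([B,C]))
Rt=tool(-.546,np.radians(55.2))@FLIP; t=np.array([.4993,-.3638,.0103])
rows(p,Rm,t,Rt,8)
E
```

```text
[ 0.4518 -0.3334  0.0926] [-0.844 -0.24   2.033  0.244  0.779 -1.998] 0.061812989928562836
-- 8 rows, dist 100mm rot 0.00, end err 0.0mm
0.01 -0.02 1.25 0 -0 0.001; 0 -0.02 1.24 0 -0 0.001; 0.01 -0.02 1.25 0 -0 0.001; 0.01 -0.02 1.25 0 -0 0.001; 0.01 -0.02 1.24 0 -0 0.001
0 -0.02 1.25 0 -0 0.001; 0.01 -0.02 1.25 0 -0 0.001; 0.01 -0.02 1.24 0 -0 0.001
```

View pics/c5.png

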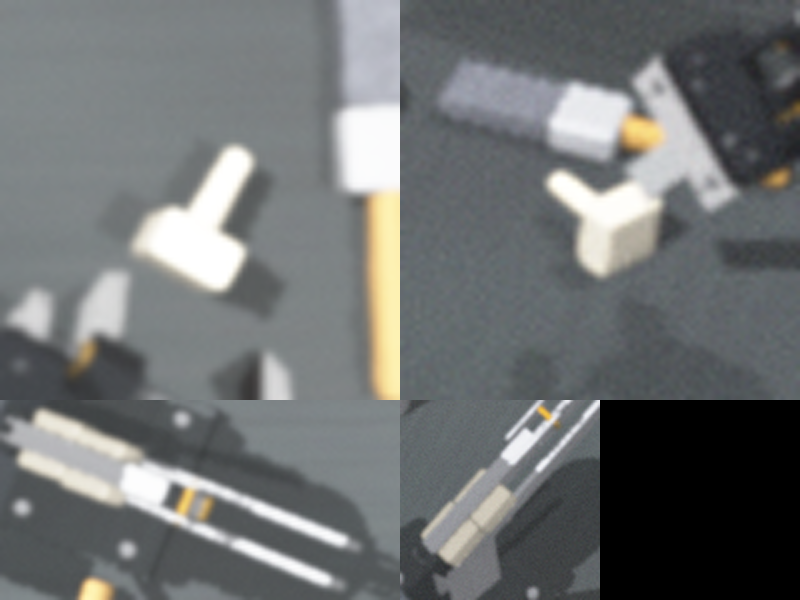

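The lower crops show two heads now closed up against the end stop with the keeper shut, at (190,500). The far stopper lies undisturbed at (195,250) between the fingers. Grip it.

>>> {"op": "step_arm", "data": {"increments": "0.01 -0.02 1.25 0 0 0; 0 -0.02 1.25 0 0 0; 0.01 -0.02 1.25 0 0 0; 0 -0.02 1.25 0 0 0; 0.01 -0.02 1.25 0 0 0"}}

```text
time: 26.1
tool_pos: [0.4821, -0.3526, 0.0409]
ee_rot: [-3.141, 0.607, 2.602]
wrist_force: [-0.1, 0.5, 0.2]
width: 0.062
```

>>> {"op": "step_arm", "data": {"increments": "0 -0.02 1.25 0 0 0; 0.01 -0.02 1.25 0 0 0; 0 -0.02 1.25 0 0 0; 0 0 0 0 0 0; 0 0 0 0 0 0"}}

```text
time: 26.6
tool_pos: [0.4993, -0.3638, 0.0096]
ee_rot: [-3.141, 0.606, 2.601]
wrist_force: [-0.3, -0.3, -0.5]
width: 0.0622
```

>>> {"op": "step_arm", "data": {"increments": "0 0 0 0 0 0; 0 0 0 0 0 0; 0 0 0 0 0 0; 0 0 0 0 0 0; 0 0 0 0 0 0", "claw": 1}}

```text
time: 27.1
tool_pos: [0.4988, -0.3642, 0.0096]
ee_rot: [-3.141, 0.606, 2.6]
wrist_force: [-1.3, 2.1, 3.8]
width: 0.0377
```

```bash
sed -i 's/^mid=.*/mid=np.array([.51,p[1]+.17,.25])/; s/rows(P,Q,mid,Rmid,5)/rows(P,Q,mid,Rmid,10)/' t5.py; python3 t5.py .4996 -.3634 -.545
```

```text
[ 0.4988 -0.3642  0.0096] [-0.808  0.013  1.998  0.286  0.56  -2.036] 0.037686046536812866
h -0.5420638176072304 a,b 0.00032928569621994624 0.009381241943882552 lat 0.0010914388064018048 al 55.27175973856933
pre [0.5263 0.1387 0.2291]
max err 1.316572100195512e-27 min [-0.81 -0.14  1.87  0.2   0.56 -2.04] max [-0.81  0.01  2.    0.29  0.83 -1.93] maxstep 0.03
max err 9.0914460943577e-22 min [-0.81 -0.17  1.54  0.06  0.83 -1.93] max [-0.51 -0.14  1.87  0.2   1.47 -1.04] maxstep 0.15
max err 2.1304060012439233e-23 min [-0.51 -0.15  1.51  0.07  1.47 -1.04] max [-0.21 -0.1   1.64  0.57  1.62  0.19] maxstep 0.17
-- 5 rows, dist 120mm rot 0.00, end err 0.1mm
-1.37 -0 -1.97 0 0 0; -1.36 -0 -1.97 0 0 0; -1.37 -0 -1.98 0 0 0; -1.37 -0 -1.97 0 0 0; -1.37 -0 -1.97 0 0 0
-- 10 rows, dist 209mm rot 0.63, end err 0.0mm
-0.04 1.51 -1.43 0.001 0.034 0.053; 0.08 1.52 -1.44 0.001 0.034 0.053; 0.21 1.5 -1.43 0.001 0.034 0.053; 0.34 1.48 -1.43 0.001 0.034 0.053; 0.47 1.47 -1.41 0.001 0.034 0.053
0.59 1.43 -1.39 0.001 0.034 0.053; 0.71 1.4 -1.38 0.001 0.034 0.053; 0.84 1.35 -1.34 0.001 0.034 0.053; 0.95 1.31 -1.32 0.001 0.034 0.053; 1.06 1.25 -1.29 0.001 0.034 0.053
-- 15 rows, dist 334mm rot 1.16, end err 0.1mm
1.89 1.18 -0 0.001 0.042 0.065; 1.96 1.05 0.07 0.001 0.042 0.065; 2.02 0.93 0.16 0.001 0.042 0.065; 2.06 0.79 0.25 0.001 0.042 0.065; 2.1 0.66 0.33 0.001 0.042 0.065
2.13 0.52 0.42 0.001 0.042 0.065; 2.13 0.38 0.5 0.001 0.042 0.065; 2.13 0.24 0.6 0.001 0.042 0.065; 2.12 0.11 0.69 0.001 0.042 0.065; 2.09 -0.03 0.77 0.001 0.042 0.065
2.04 -0.16 0.86 0.001 0.042 0.065; 2 -0.29 0.95 0.001 0.042 0.065; 1.92 -0.42 1.03 0.001 0.042 0.065; 1.86 -0.55 1.11 0.001 0.042 0.065; 1.76 -0.65 1.18 0.001 0.042 0.065
decanter neck [ 0.734915   -0.05731555  0.17013047]
```

>>> {"op": "step_arm", "data": {"increments": "-1.37 0 -1.97 0 0 0; -1.37 0 -1.97 0 0 0; -1.37 0 -1.97 0 0 0; -1.37 0 -1.97 0 0 0; -1.37 0 -1.97 0 0 0"}}

```text
time: 27.6
tool_pos: [0.4983, -0.3638, 0.129]
ee_rot: [-3.141, 0.604, 2.6]
wrist_force: [-0.3, -0.4, -1.0]
width: 0.0379
```

>>> {"op": "step_arm", "data": {"increments": "-0.04 1.51 -1.43 0.001 0.034 0.053; 0.08 1.52 -1.44 0.001 0.034 0.053; 0.21 1.5 -1.43 0.001 0.034 0.053; 0.34 1.48 -1.43 0.001 0.034 0.053; 0.47 1.47 -1.41 0.001 0.034 0.053"}}

```text
time: 28.1
tool_pos: [0.504, -0.2783, 0.189]
ee_rot: [3.004, 0.413, 2.309]
wrist_force: [0.6, 0.3, -1.3]
width: 0.0378
```

>>> {"op": "step_arm", "data": {"increments": "0.59 1.43 -1.39 0.001 0.034 0.053; 0.71 1.4 -1.38 0.001 0.034 0.053; 0.84 1.35 -1.34 0.001 0.034 0.053; 0.95 1.31 -1.32 0.001 0.034 0.053; 1.06 1.25 -1.29 0.001 0.034 0.053"}}

```text
time: 28.6
tool_pos: [0.5098, -0.1935, 0.2491]
ee_rot: [2.935, 0.199, 2.066]
wrist_force: [0.5, -1.4, -1.3]
width: 0.0378
```

>>> {"op": "step_arm", "data": {"increments": "1.89 1.18 0 0.001 0.042 0.065; 1.96 1.05 0.07 0.001 0.042 0.065; 2.02 0.93 0.16 0.001 0.042 0.065; 2.06 0.79 0.25 0.001 0.042 0.065; 2.1 0.66 0.33 0.001 0.042 0.065"}}

```text
time: 29.1
tool_pos: [0.5154, -0.0825, 0.2418]
ee_rot: [2.923, -0.076, 1.792]
wrist_force: [-0.2, -0.4, -1.3]
width: 0.038
```

>>> {"op": "step_arm", "data": {"increments": "2.13 0.52 0.42 0.001 0.042 0.065; 2.13 0.38 0.5 0.001 0.042 0.065; 2.13 0.24 0.6 0.001 0.042 0.065; 2.12 0.11 0.69 0.001 0.042 0.065; 2.09 -0.03 0.77 0.001 0.042 0.065"}}

```text
time: 29.6
tool_pos: [0.5208, 0.0284, 0.2349]
ee_rot: [2.989, -0.344, 1.506]
wrist_force: [0.2, 0.1, -0.5]
width: 0.0381
```

>>> {"op": "step_arm", "data": {"increments": "2.04 -0.16 0.86 0.001 0.042 0.065; 2 -0.29 0.95 0.001 0.042 0.065; 1.92 -0.42 1.03 0.001 0.042 0.065; 1.86 -0.55 1.11 0.001 0.042 0.065; 1.76 -0.65 1.18 0.001 0.042 0.065"}}

```text
time: 30.1
tool_pos: [0.5263, 0.1391, 0.2279]
ee_rot: [-3.133, -0.579, 1.161]
wrist_force: [0.5, 0.1, -0.8]
width: 0.0378
```

>>> {"op": "step_arm", "data": {"increments": "0 0 0 0 0 0; 0 0 0 0 0 0; 0 0 0 0 0 0"}}

```text
time: 30.4
tool_pos: [0.5267, 0.1378, 0.2288]
ee_rot: [-3.138, -0.578, 1.166]
wrist_force: [0.2, 0.2, -0.6]
width: 0.0376
```

```bash
python3 t6.py g; python3 -c "
from h import *
p,Rm,o=cur(); print((Rm.T@RR).round(3))"
```

```text
[0.5267 0.1378 0.2288] [-0.21  -0.119  1.641  0.567  1.511  0.19 ] 0.03760620872683078 [ 0.2  0.2 -0.6]
origin in rail mm [44.5 -0.7 79.5] rot err [ 0.     0.003 -0.006]
[[ 0.572 -0.006  0.82 ]
 [-0.004 -1.    -0.005]
 [ 0.82  -0.    -0.572]]
```

>>> {"op": "step_arm", "data": {"increments": "-0.82 -0.08 0.57 0 0 -0.006; -0.82 0 0.57 0 0 0; -0.82 0 0.57 0 0 0; -0.82 0 0.57 0 0 0; 0 0 0 0 0 0"}}

```text
time: 31.0
tool_pos: [0.5186, 0.1247, 0.189]
ee_rot: [-3.135, -0.577, 1.169]
wrist_force: [-1.1, 0.1, -0.9]
width: 0.0378
```

>>> {"op": "step_arm", "data": {"increments": "-0.82 0 0.57 0 0 0; -0.82 0 0.57 0 0 0; -0.41 0 0.28 0 0 0; -0.41 0 0.28 0 0 0; 0 0 0 0 0 0"}}

```text
time: 31.5
tool_pos: [0.515, 0.1146, 0.1631]
ee_rot: [-3.139, -0.578, 1.171]
wrist_force: [-0.1, 1.0, -0.2]
width: 0.0378
```

>>> {"op": "step_arm", "data": {"increments": "-0.16 0 0.12 0 0 0; -0.16 0 0.12 0 0 0; -0.16 0 0.12 0 0 0; 0 0 0 0 0 0; 0 0 0 0 0 0"}}

```text
time: 32.0
tool_pos: [0.5146, 0.1129, 0.1583]
ee_rot: [-3.14, -0.579, 1.173]
wrist_force: [0.4, 0.5, -0.5]
width: 0.0377
```

```bash
python3 t6.py h
```

```text
[0.5146 0.1129 0.1583] [-0.272 -0.103  1.769  0.581  1.424  0.054] 0.03770603252391783 [ 0.4  0.5 -0.5]
origin in rail mm [45.2  0.7  3.8] rot err [-0.001  0.002 -0.001]
```

>>> {"op": "step_arm", "data": {"increments": "-0.09 0.03 0.06 0 0 0; -0.09 0.03 0.06 0 0 0; -0.08 0 0.06 0 0 0; 0 0 0 0 0 0"}}

```text
time: 32.5
tool_pos: [0.5146, 0.1115, 0.1551]
ee_rot: [-3.14, -0.579, 1.172]
wrist_force: [0.3, 0.3, -0.7]
width: 0.0379
```

>>> {"op": "step_arm", "data": {"increments": "0 0 0 0 0 0; 0 0 0 0 0 0; 0 0 0 0 0 0; 0 0 0 0 0 0; 0 0 0 0 0 0", "claw": -0.15}}

```text
time: 33.0
tool_pos: [0.5147, 0.1115, 0.1555]
ee_rot: [-3.14, -0.579, 1.173]
wrist_force: [0.2, 0.5, 0.3]
width: 0.0541
```

>>> {"op": "step_arm", "data": {"increments": "0.32 0 0.46 0 0 0; 0.32 0 0.46 0 0 0; 0.32 0 0.46 0 0 0; 0.32 0 0.46 0 0 0; 0 0 0 0 0 0"}}

```text
time: 33.5
tool_pos: [0.5224, 0.1315, 0.1464]
ee_rot: [-3.139, -0.579, 1.173]
wrist_force: [0.0, 0.6, -0.1]
width: 0.054
```

>>> {"op": "step_arm", "data": {"increments": "0 0 0 0 0 0; 0 0 0 0 0 0; 0 0 0 0 0 0; 0 0 0 0 0 0", "claw": 1}}

```text
time: 33.9
tool_pos: [0.5228, 0.1305, 0.1471]
ee_rot: [-3.14, -0.579, 1.172]
wrist_force: [-0.0, -0.3, -0.8]
width: 0.0391
```

```bash
python3 t6.py i
```

```text
[0.5228 0.1305 0.1471] [-0.229 -0.082  1.772  0.582  1.379  0.077] 0.03905959278121953 [-0.  -0.3 -0.8]
origin in rail mm [67.5  0.   0.6] rot err [-0.001  0.002 -0.001]
```

>>> {"op": "step_arm", "data": {"increments": "0 0 0 0 0 0; 0.29 0 0.41 0 0 0; 0.29 0 0.41 0 0 0; 0.29 0 0.41 0 0 0; 0.29 0 0.41 0 0 0"}}

```text
time: 34.5
tool_pos: [0.5303, 0.1479, 0.1397]
ee_rot: [-3.141, -0.578, 1.173]
wrist_force: [-1.0, -2.7, 2.1]
width: 0.038
```

>>> {"op": "step_arm", "data": {"increments": "0.29 0 0.41 0 0 0; 0.29 0 0.41 0 0 0; 0.29 0 0.41 0 0 0; 0.29 0 0.41 0 0 0; 0.29 0 0.41 0 0 0"}}

```text
time: 35.0
tool_pos: [0.539, 0.17, 0.1301]
ee_rot: [-3.14, -0.579, 1.173]
wrist_force: [0.1, -1.9, 2.4]
width: 0.0376
```

>>> {"op": "step_arm", "data": {"increments": "0.29 0 0.41 0 0 0; 0.29 0 0.41 0 0 0; 0.29 0 0.41 0 0 0; 0.29 0 0.41 0 0 0; 0 0 0 0 0 0"}}

```text
time: 35.5
tool_pos: [0.546, 0.1877, 0.1225]
ee_rot: [-3.139, -0.579, 1.173]
wrist_force: [1.4, 0.6, 0.6]
width: 0.0379
```

```bash
python3 t6.py j
```

```text
[0.546  0.1877 0.1225] [-0.098 -0.013  1.757  0.582  1.265  0.157] 0.037875797350701415 [1.4 0.6 0.6]
origin in rail mm [133.9   0.8   1. ] rot err [-0.003  0.001 -0.001]
```

The forces match the first push, dropping at the end. I'll release, retreat along the same path and look.

>>> {"op": "step_arm", "data": {"increments": "0 0 0 0 0 0; 0 0 0 0 0 0; 0 0 0 0 0 0; 0 0 0 0 0 0; 0 0 0 0 0 0", "claw": -0.15}}

```text
time: 36.1
tool_pos: [0.5462, 0.1865, 0.123]
ee_rot: [-3.14, -0.579, 1.172]
wrist_force: [0.5, -0.4, 0.1]
width: 0.0539
```

>>> {"op": "step_arm", "data": {"increments": "0 0 -0.7 0 0 0; 0 0 -1.5 0 0 0; 0 0 -2.5 0 0 0; 0 0 -3 0 0 0; 0 0 -3 0 0 0"}}

```text
time: 36.6
tool_pos: [0.5231, 0.1321, 0.2137]
ee_rot: [-3.14, -0.578, 1.173]
wrist_force: [0.2, 0.4, -0.5]
width: 0.0541
```

>>> {"op": "step_arm", "data": {"increments": "-1.27 0.53 -1.1 -0.001 -0.039 -0.06; -1.34 0.46 -1.05 -0.001 -0.039 -0.06; -1.41 0.38 -1 -0.001 -0.039 -0.06; -1.46 0.29 -0.94 -0.001 -0.039 -0.06; -1.51 0.2 -0.88 -0.001 -0.039 -0.06"}}

```text
time: 37.1
tool_pos: [0.516, 0.0445, 0.2247]
ee_rot: [2.99, -0.358, 1.494]
wrist_force: [-0.2, -0.4, -0.2]
width: 0.0539
```

>>> {"op": "step_arm", "data": {"increments": "-1.56 0.11 -0.82 -0.001 -0.039 -0.06; -1.59 0.02 -0.76 -0.001 -0.039 -0.06; -1.62 -0.08 -0.7 -0.001 -0.039 -0.06; -1.63 -0.17 -0.63 -0.001 -0.039 -0.06; -1.65 -0.27 -0.57 -0.001 -0.039 -0.06"}}

```text
time: 37.6
tool_pos: [0.5085, -0.0424, 0.2361]
ee_rot: [2.923, -0.11, 1.759]
wrist_force: [0.0, -0.3, -0.6]
width: 0.0542
```

>>> {"op": "step_arm", "data": {"increments": "-1.65 -0.38 -0.51 -0.001 -0.039 -0.06; -1.64 -0.46 -0.44 -0.001 -0.039 -0.06; -1.62 -0.57 -0.38 -0.001 -0.039 -0.06; -1.6 -0.67 -0.31 -0.001 -0.039 -0.06; 0 0 0 0 0 0"}}

```text
time: 38.1
tool_pos: [0.5021, -0.112, 0.2453]
ee_rot: [2.917, 0.095, 1.955]
wrist_force: [0.2, -0.9, 0.5]
width: 0.0542
```

```bash
python3 - <<'E'
from h import *
T=snapshot("top")[:,:,::-1]; S=snapshot("side")[:,:,::-1]; cv2.imwrite("pics/top_z.png",T); cv2.imwrite("pics/side_z.png",S)
def mark(n,I,x0,y0,w,h,k):
    J=cv2.resize(I[y0:y0+h,x0:x0+w],None,fx=k,fy=k,interpolation=cv2.INTER_CUBIC)
    for s in(-1,1):
        for x in(.121,.159,.197,.235):
            q=((proj(n,RO+RR@[x,s*.019,.022])[0]-[x0,y0]+.5)*k).astype(int); cv2.circle(J,tuple(int(v) for v in q),2,(0,0,255),-1)
    return J
A=mark("top",T,145,200,130,75,6)  # 780x450
B=mark("side",S,225,290,110,120,5)
out=np.zeros((600,800,3),np.uint8); a=cv2.resize(A,(400,231)); out[:231,:400]=a; out[:436,400:]=cv2.resize(B,(400,436))
out[240:540,:400]=cv2.resize(T,(400,300),interpolation=cv2.INTER_AREA)
cv2.imwrite("pics/c_z.png",out)
# bystanders: change against the first top picture
d=cv2.absdiff(cv2.imread("pics/top0.png"),T).max(2)
for nm,(u,v,r) in dict(ball=(397,192,14),decanter=(312,152,30),tweezers=(400,142,36),brush=(487,245,20),jar=(452,166,22),cup=(243,138,20),weight=(294,310,16),block=(160,340,22)).items(): print(nm,round(float((d[v-r:v+r,u-r:u+r]>40).mean()),3))
E
```

```text
ball 0.0
decanter 0.0
tweezers 0.0
brush 0.0
jar 0.0
cup 0.0
weight 0.238
block 0.0
```

View pics/c_z.png

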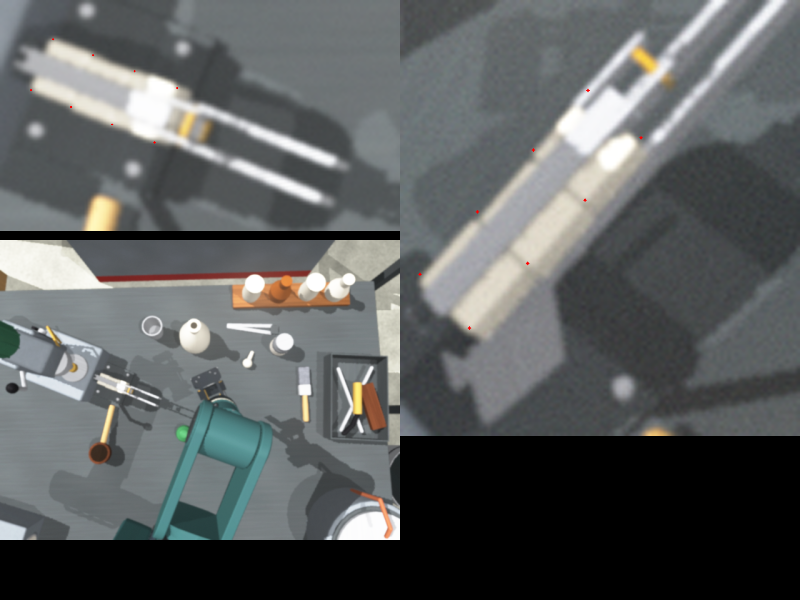

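Three heads stand closed up at the expected red marks, with the keeper's orange roller shut behind the last one at top crop (195,127). The paperweight difference is likely arm overlap, so I'll check it by colour in the side view and then hand in.

```bash
python3 - <<'E'
from h import *
for f in("side0","side_z","top0","top_f"):
    I=cv2.imread(f"pics/{f}.png").astype(int); m=(I[:,:,1]>I[:,:,2]+60)&(I[:,:,1]>I[:,:,0]+40); m[:,:230]=0
    v,u=np.nonzero(m); print(f,len(u),u.mean().round(1),v.mean().round(1))
print(close_job())
E
```

```text
side0 548 393.1 317.3
side_z 564 393.3 317.3
top0 454 293.3 309.4
top_f 450 293.3 309.4
the job is handed in; nothing more can be done
None
```

Both loose square-headed stoppers are in the feed chute, the right way up and past the keeper, and the job was handed in at about 38 s. I released my first grip on the far stopper because the wrist could not have turned it into the chute. I also turned the near one on the bench so the flipped hand could take it. Each was then hung at the load point, slid to the keeper, re-gripped there, pushed to about 133 mm along the rail and released.

**Last checks:**
- **Queue:** three heads stand closed up at the expected positions (origins at about 216, 178 and 140 mm), and the keeper is shut behind the last one.
- **Forces:** the wrist force stayed at about 5 N or less in the readings after each move.
- **Bystanders:** seven showed no change in the top view, including the ball stopper. The paperweight's area differed because of the arm or its shadow, but a colour check put it within 0.2 px of its start in the side view.
- **Disagreement:** my first fit put the rail's upper end 7 mm too low (168 mm against the stated 175 mm). I corrected it against the picture overlay, and the stoppers then went into the slot without contact.

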